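# Pack and seal the dry keg

## Task

One of the two yellow kegs has the round steel drying capsule in it: pack every small coloured carton lying on the table into that keg, side by side and low enough for the lid, and leave the tea box alone in the other. Then put the blue lid on the packed keg, turn it backward (anticlockwise) until it drops into the thread, and screw it on clockwise until it is fully home and the orange ratchet knob slips. Leave the keg closed and do not disturb the marker or the spice jar.

Things in the scene. Friction and masses are not known exactly. Their poses are not given: they have to be found in the camera images.
- keg_left_rim (a point): centre of the mouth, in the plane of the rim 165 mm above the table, of the left (+y) open yellow keg, 140 mm across (160 over foot and thread), upright, fixed to the table; z up, yaw arbitrary. Mouth and inside 128 mm wide, inner floor 8 mm above the table. Outside the neck are four thread flanks, one each 90 deg, each with an entry gap of 22 deg before it and a stop at its forward (clockwise) end
- keg_right_rim (a point): centre of the mouth, in the plane of the rim 165 mm above the table, of the right (-y) open yellow keg, 140 mm across (160 over foot and thread), upright, fixed to the table; z up, yaw arbitrary. Mouth and inside 128 mm wide, inner floor 8 mm above the table. Outside the neck are four thread flanks, one each 90 deg, each with an entry gap of 22 deg before it and a stop at its forward (clockwise) end
- capsule_top (a point): top centre of the round bright steel drying capsule, 40 mm across and 12 mm high, lying on the floor of one of the kegs; it marks the keg to pack and stays in it
- tea_mid (a point): centre of the green tea box, 34 x 42 x 50 mm, in the other keg; leave it there
- lid_seat (a point): centre of the underside of the blue round lid's plate; z up. Lid 175 mm across, 0.23 kg with its knob, loose, starts right way up on the table with this point 24 mm above it. Below this point: a tapered plug 17 mm deep (radius 54 mm at its lower edge, 62 mm above) that centres the lid in the mouth, four lugs 21 mm, the skirt 24 mm deep
- lid: the lid; origin on its axis 24 mm below lid_seat. lid_seat is 9 to 15 mm above the rim while the lugs lie on top of the flanks (clockwise they meet a stop), 5 mm once they drop into the gaps (at most 75 deg anticlockwise, then a stop), 0 when screwed about 65 deg clockwise from there to a stop. It drops by its own weight only, so turn it with slack fingers or follow it down; press under 5 N
- knob_mid (a point): centre of the orange square ratchet knob on the lid (36 x 36 mm, 34 mm high, flat sides square to this point's x and y, which turn with the knob; z up), on the lid's axis 30 mm above lid_seat. Below it the lid's plate top lies 23 mm and a collar of 30 mm radius 18 mm lower
- ratchet (a joint): turn of the orange knob in the lid (rad): 0 at the start, grows when the knob slips clockwise (from above) in the lid, cannot go below 0. The knob carries the lid round until the torque reaches 0.30 N m, then slips at that torque. Slip counts only while it happens with the lid fully home; about 0.2 rad is plenty
- orange_mid (a point): centre of the small orange cardboard carton, 50 x 38 x 34 mm along the point's x, y, z axes (z up when it stands as built), 60 g; loose on the table; may be absent
- red_mid (a point): centre of the small red cardboard carton, 50 x 45 x 45 mm along the point's x, y, z axes (z up when it stands as built), 60 g; loose on the table; may be absent
- cream_mid (a point): centre of the small cream cardboard carton, 50 x 40 x 35 mm along the point's x, y, z axes (z up when it stands as built), 60 g; loose on the table; may be absent
- grey_mid (a point): centre of the small grey cardboard carton, 50 x 44 x 43 mm along the point's x, y, z axes (z up when it stands as built), 60 g; loose on the table; may be absent
- blue_marker: white marker pen with a blue cap, 135 mm, lying on the right; do not disturb
- spice_jar: spice jar with a dark cap, 44 mm across, 106 mm high, standing on the right beside the right keg; z up; do not disturb
Things that resemble listed ones, but are neither listed nor needed, are in the scene too. Leave any pink look-alike of the lid alone.

How it is judged:
By the outcome, as a careful person would: the job done as asked, in the order asked, and still so for the second after the job is handed in, with the robot touching nothing.
Of orange_carton, red_carton, cream_carton, grey_carton only 2 to 4 are there at a start; the rules pass over those that are not, and their reading is None.
At some moment in a run one of orange_carton, red_carton, cream_carton, grey_carton may be knocked a few centimetres aside while the robot is not near it.
Once in a run the grip may slacken for a moment while it holds something.
It also fails if it takes over 210 s, if anything falls off the work surface, if the arm or the gripper's body presses on something with over 40 N, if the wrist force passes 120 N, or if a joint passes its speed limit or range.

## Robot

A 6-joint arm with a two-finger parallel gripper is mounted at the origin on the work surface; the furniture and walls round the work are solid. World frame = base frame: x ahead of the robot, y to its left, z up, the work surface at z = 0. Lengths are in m, angles in rad, forces in N, time in s.
With the tool pointing down it reaches from about 0.4 to 0.825 m from the base axis. Payload 7 kg.
Tool frame: the origin (TCP) lies on the centre line of the jaws, within the pads' length; the fingertips stand tip_reach ahead of it and the grasp point (between the pads) is the TCP (tip_reach is the distance from the TCP to the fingertips, in m); z points along the fingers, y is the line along which they close (so a half turn about z gives the same grasp; the last joint's range is limited). The gripper opens to 88 mm and grips with 3 to 60 N. Pads are 19 mm wide; open, the fingers measure 130 mm over their backs; the gripper's body (78 mm by 193 mm) begins 47 mm behind the grasp point.
Start: joints at [-0.961, 0.359, 0.012, 0, -1.224, -0.288], TCP at [0.213, -0.64, 0.246] pointing down, gripper open.
Joint ranges: [-3.07, 3.07], [-1.43, 2.12], [-1.02, 1.25], [-3.03, 1.67], [-3.05, -0], [-3.03, 3.03]. Speed limits (rad/s): [2.39, 2.39, 3.01, 3.14, 3.14, 3.14].

## Interface

Orientations are given as [roll, pitch, yaw] about the fixed x, y, z axes, in that order (R = Rz(yaw) Ry(pitch) Rx(roll)).
In Python, from station import get_state, grab_frame, calibration, job_done, find_in, mark_of, tip_reach gives the robot as it stands.
- The arm moves only by the shell command python3 -m handwheel 'ROWS' [OPENING] [FORCE]. ROWS is JSON, a list of rows, each an object with "delta_pos": the shift along the world's x, y, z in units of 30 mm (1.0 is 30 mm), a list of three; "dr": the turn, a rotation vector about the world's x, y, z in degrees, a list of three. In form: [{"delta_pos": [tx, ty, tz], "dr": [rx, ry, rz]}, ...]. A call has 1 to 10 rows; each row shifts and turns the commanded pose from where the row before left it; what a row does not reach is not made up. A row lasts 1/10 s, in which the tool goes at most 50 mm and 8.59 degrees, less where a joint would pass 70% of its speed; a pose out of reach is approached as far as the arm can. A call is refused whole if a number of a shift passes 1 or a number of a turn 8.59, either way. A call with a gripper value outside its range is refused whole. OPENING is the closure, from -1 (fully open) to 1 (shut), set as the call begins (- or left out, the last holds). The fingers move at their own pace and stop on an object; FORCE is the grip in N (left out, the last holds). Time passes only in rows, so rows that do not move let the fingers close. It gives the time, the measured TCP pose, the force, the opening and the grip force at its end, in the units of the state.
- get_state(): the state, without advancing time (a new reading comes with each control period).
- grab_frame(name): name is "scene" or "top"; returns the picture (384x512x3 uint8, red, green, blue); there is no depth.
- calibration(name): a dict with "fx", "fy", "cx", "cy" (pixels), "extrinsics" (4x4, takes a point from world to camera coordinates). Camera axes: x right, y down, z forward; pixel columns grow to the right and rows downward; lengths in m; the calibration is good to about 2 mm. A picture is of the moment at which its call begins. calibration takes no time and is no camera call.
- job_done(): hands the job in; it is judged then, once.
Trained networks look in the newest picture that a camera, given by its name, has taken for a name from the list of things; names that differ only in an ending like _2 or _b are one class to them, and where a whole thing is asked for, a point or a joint stands for the part that bears it (a point fixed in the world has none). Each returns a list of dicts, best first, with "conf" (0 to 1); they miss things now and then, are a little off and sometimes report something else, mostly with a low value. They report only what shows in the picture. A call takes as long as a camera call. They do not tell look-alikes from the thing itself.
- find_in(camera, query): "location" ([column, row] in pixels, amid what is visible of it).
- mark_of(camera, query): "location" ([column, row] in pixels: a listed point, or the origin of a listed thing).
The state is a dict: "t": time; "q": joint angles; "qd": joint speeds; "joint_efforts": joint torques, N m; "eef_pos": TCP position; "ee_rot": TCP orientation; "force": force on the tool from outside, world axes, zero at the start; "moment": the same for the moment, N m; "width": finger opening in m; "gripper_force": force on a finger pad.
Only numpy, scipy, OpenCV 4.12 (cv2) and the standard library are available. Lean on these libraries where they do the work, as an engineer would, in place of code of your own. Each camera call takes 0.05 s, during which the arm holds its last target. There are 200 camera calls.

## Working session

There is one attempt and no reset: what is moved stays moved. The work goes in short steps, Python scripts to look and compute and a shell command to move; the robot and the scene stay as the last step left them, time stands still between calls to the robot, and variables do not carry over. Pictures are saved under pics/ and viewed, at most 14 in all, crops included, and the job is handed in when it is done.

```bash
ls; mkdir -p pics; python3 - <<'E'
from station import *
import cv2,numpy as np
print(get_state()); print(tip_reach)
for n in ("scene","top"):
    f=grab_frame(n); cv2.imwrite(f"pics/{n}0.png",f[:,:,::-1])
    c=calibration(n); print(n,{k:np.round(v,4).tolist() for k,v in c.items()})
    for q in ["keg_left_rim","keg_right_rim","capsule_top","tea_mid","lid_seat","knob_mid","orange_mid","red_mid","cream_mid","grey_mid","spice_jar","blue_marker"]:
        print(q,[(np.round(d["location"],1).tolist(),round(d["conf"],2)) for d in mark_of(n,q)[:3]])
E
```

```text
pics
{'t': 0.0, 'q': array([-9.60923802e-01,  3.59406943e-01,  1.10755420e-02, -3.25778140e-04,
       -1.22410933e+00, -2.88097652e-01]), 'qd': array([-6.54171443e-04, -7.21462917e-05,  9.05069590e-04, -8.71535770e-04,
        1.43180289e-03,  3.11124308e-03]), 'joint_efforts': array([-4.81436982e-04, -5.82714915e+01,  2.93051952e+01,  6.99681357e+00,
        6.84410290e-03, -1.57301256e-04]), 'eef_pos': array([ 0.2132966 , -0.63993958,  0.24462135]), 'ee_rot': array([ 3.13992900e+00, -1.73635618e-04, -2.81992858e+00]), 'force': array([ 0.11550641, -0.74168187, -0.89618432]), 'moment': array([ 0.04822907, -0.01402206,  0.00730111]), 'gripper_force': 0.0, 'width': 0.08761659725166906}
0.019
scene {'fx': 379.4205, 'fy': 379.4205, 'cx': 255.0849, 'cy': 189.2128, 'extrinsics': [[-0.8823, -0.4707, 0.0013, 0.4461], [-0.2292, 0.4273, -0.8746, 0.2378], [0.4111, -0.7719, -0.4849, 0.9566], [0.0, 0.0, 0.0, 1.0]]}
keg_left_rim [([186.8, 183.9], 0.95), ([210.1, 295.6], 0.42)]
keg_right_rim [([217.9, 155.9], 0.94)]
capsule_top []
tea_mid []
lid_seat [([211.6, 293.9], 0.65), ([336.4, 213.9], 0.59)
[... 307 characters left out ...]
57.3613, 'fy': 457.3613, 'cx': 263.6481, 'cy': 189.2044, 'extrinsics': [[0.0285, -0.9995, -0.0141, 0.0081], [-0.9964, -0.0273, -0.0808, 0.5302], [0.0804, 0.0163, -0.9966, 1.3027], [0.0, 0.0, 0.0, 1.0]]}
keg_left_rim [([233.8, 131.2], 0.73)]
keg_right_rim [([315.5, 125.1], 0.58)]
capsule_top [([235.0, 136.8], 0.72)]
tea_mid [([314.9, 134.4], 0.67)]
lid_seat [([162.7, 214.3], 0.78), ([323.1, 273.4], 0.6), ([308.4, 216.7], 0.26)]
knob_mid [([159.2, 210.5], 0.85), ([328.6, 273.7], 0.77)]
orange_mid [([346.0, 216.2], 0.56)]
red_mid [([307.4, 216.5], 0.67)]
cream_mid [([266.6, 208.6], 0.51)]
grey_mid []
spice_jar [([375.8, 161.4], 0.62), ([162.3, 211.1], 0.27)]
blue_marker [([372.3, 183.4], 0.46)]
```

```bash
python3 - <<'E'
import cv2
a=cv2.imread("pics/top0.png");cv2.imwrite("pics/top0c.png",cv2.resize(a[70:320,110:430],None,fx=2.4,fy=2.4,interpolation=cv2.INTER_CUBIC))
a=cv2.imread("pics/scene0.png");cv2.imwrite("pics/scene0c.png",cv2.resize(a[110:330,130:390],None,fx=2.7,fy=2.7,interpolation=cv2.INTER_CUBIC))
E
```

```text
(no output)
```

View pics/top0c.png

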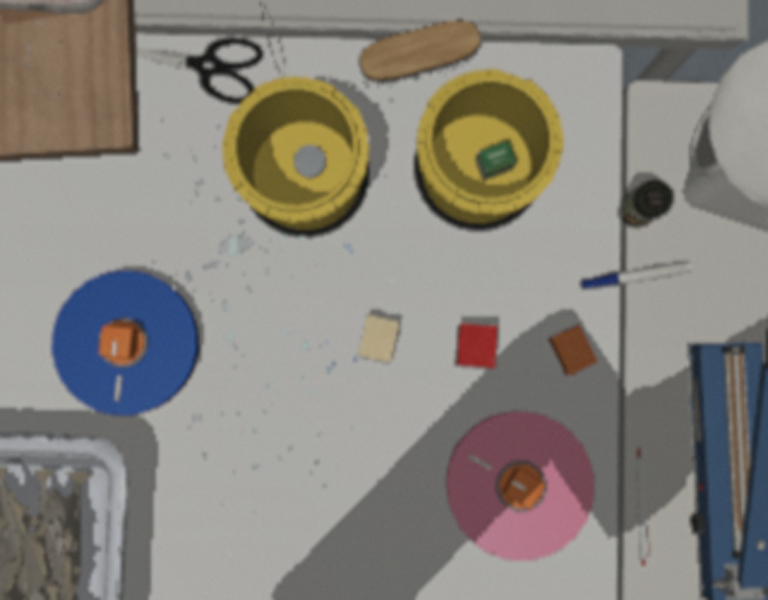

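View pics/scene0c.png

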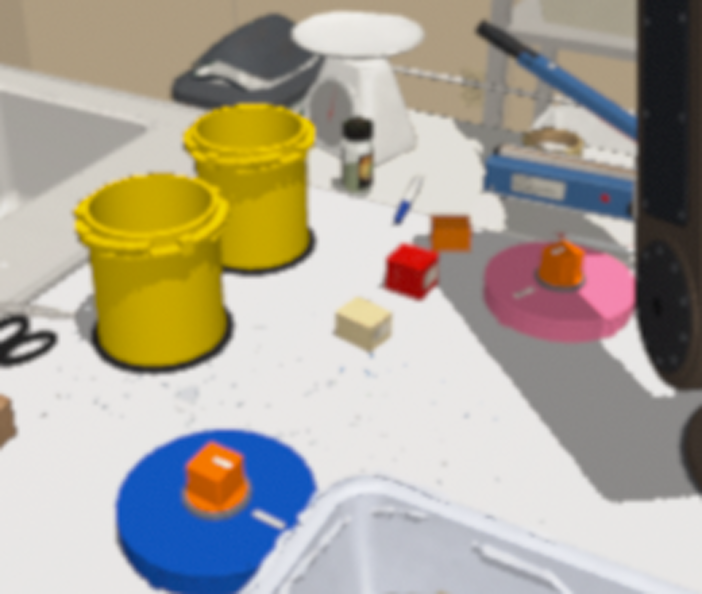

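The left keg holds the capsule (top view crop, about 310,160) and the right keg holds the tea box. The cream (380,338), red (477,345) and orange (573,350) cartons are there, with no grey one. The blue lid is at (125,342) and the pink decoy at (520,485). Next I work out positions in metres.

```bash
cat > h.py <<'E'
from station import *
import cv2,numpy as np
from scipy.optimize import least_squares
C={n:calibration(n) for n in("scene","top")}
def proj(n,P):
    c=C[n];T=np.array(c["extrinsics"]);p=np.atleast_2d(P)@T[:3,:3].T+T[:3,3]
    return np.c_[c["fx"]*p[:,0]/p[:,2]+c["cx"],c["fy"]*p[:,1]/p[:,2]+c["cy"]]
def plane(n,px,z):
    c=C[n];T=np.array(c["extrinsics"]);R=T[:3,:3];o=-R.T@T[:3,3]
    u=np.atleast_2d(px);d=np.c_[(u[:,0]-c["cx"])/c["fx"],(u[:,1]-c["cy"])/c["fy"],np.ones(len(u))]@R
    return o+d*((z-o[2])/d[:,2])[:,None]
def tri(a,b):
    f=lambda P:np.r_[proj("scene",P)[0]-a,proj("top",P)[0]-b]
    r=least_squares(f,plane("top",b,0.1)[0]);return r.x,np.abs(r.fun).max()
def hsv(n): return cv2.cvtColor(grab_frame(n),cv2.COLOR_RGB2HSV)
COL={"red":((0,150,60),(6,255,255)),"redb":((174,150,60),(180,255,255)),"orange":((7,150,50),(18,255,255)),"cream":((18,40,120),(30,140,255))}
SZ={"orange":(.05,.038,.034),"red":(.05,.045,.045),"cream":(.05,.04,.035),"grey":(.05,.044,.043)}
def boxmask(im,name,c,r=28):
    m=cv2.inRange(im,*COL[name])
    if name=="red": m|=cv2.inRange(im,*COL["redb"])
    k=np.zeros_like(m);cv2.circle(k,tuple(int(round(v)) for v in c),r,255,-1);return m&k
def fitbox(name,loc,sz=None,verbose=True):
    """fit x,y,yaw (upright on table) by silhouette overlap in both pictures; loc {cam:px}"""
    from scipy.optimize import minimize
    s=np.array(sz or SZ[name]);M={n:boxmask(hsv(n),name,loc[n]) for n in loc}
    K=np.array([[i,j,k] for i in(-.5,.5) for j in(-.5,.5) for k in(0,1)])*s
    def cost(v):
        c,t=np.cos(v[2]),np.sin(v[2]);P=K@np.array([[c,-t,0],[t,c,0],[0,0,1]]).T+[v[0],v[1],0];J=0
        for n in M:
            h=cv2.convexHull((proj(n,P)*8).astype(np.float32)).astype(int)
            big=np.zeros_like(M[n]);cv2.fillConvexPoly(big,h,255,cv2.LINE_AA,3)
            a=big/255.;b=M[n]/255.;J+=1-np.minimum(a,b).sum()/np.maximum(a,b).sum()
        return J
    p0=plane("top",loc["top"],s[2])[0];best=None
    for y in np.arange(0,np.pi,np.pi/8):
        r=minimize(cost,[p0[0],p0[1],y],method="Nelder-Mead",options=dict(initial_simplex=np.array([[0,0,0],[.008,0,0],[0,.008,0],[0,0,.25]])+[p0[0],p0[1],y],maxiter=120))
        if best is None or r.fun<best.fun: best=r
    if verbose: print(name,np.round(best.x[:2],4),"yaw",round(np.degrees(best.x[2])%180,1),"J",round(best.fun,3),{n:int((M[n]>0).sum()) for n in M})
    return best.x
def st():
    s=get_state();print("t",round(s["t"],1),"p",np.round(s["eef_pos"],4),"rpy",np.round(np.degrees(s["ee_rot"]),1),"q6",round(np.degrees(s["q"][5]),1),"F",np.round(s["force"],1),"M",np.round(s["moment"],2),"w",round(s["width"],4),"g",round(s["gripper_force"],1))
E
python3 - <<'E'
from h import *
for n,a,b in [("kegL",(186.8,183.9),(233.8,131.2)),("kegR",(217.9,155.9),(315.5,125.1)),("lid",(211.6,293.9),(162.7,214.3)),("knob",(206.9,285.3),(159.2,210.5)),("red",(283.3,209.3),(307.4,216.5)),("orange",(298.6,200),(346,216.2)),("cream",(261.3,233),(266.6,208.6)),("jar",(259.6,179.5),(375.8,161.4))]:
    p,e=tri(a,b);print(n,np.round(p,4),round(e,1))
print("kegL plane",plane("top",(233.8,131.2),.165),"caps",plane("top",(235,136.8),.02),"kegR",plane("top",(315.5,125.1),.165), "knob",plane("top",(159.2,210.5),.054))
fitbox("cream",{"scene":(264,231),"top":(268.5,211)});fitbox("red",{"scene":(283,210),"top":(309,214)});fitbox("orange",{"scene":(297.5,197),"top":(349,216)})
# mouth ellipse fit: dark/bright yellow lid mask outer blob in top
im=hsv("top");m=cv2.inRange(im,(20,120,40),(32,255,255));n,l,s,c=cv2.connectedComponentsWithStats(m)
print([(s[i].tolist(),c[i].round(1).tolist()) for i in range(1,n) if s[i,4]>800])
# knob yaw
k=cv2.inRange(im,(5,150,90),(17,255,255));kk=np.zeros_like(k);cv2.circle(kk,(160,211),16,255,-1);k&=kk
bm=cv2.inRange(im,(105,120,60),(125,255,255));n,l,s,c=cv2.connectedComponentsWithStats(bm);i=1+s[1:,4].argmax();print("blue",s[i],c[i],plane("top",[s[i,0]+s[i,2]/2,s[i,1]+s[i,3]/2],.027))
E
python3 - <<'E'
import cv2
a=cv2.imread("pics/top0.png");cv2.imwrite("pics/lid0.png",cv2.resize(a[180:246,130:196],None,fx=9,fy=9,interpolation=cv2.INTER_CUBIC))
E
```

```text
kegL [0.6686 0.1032 0.1641] 0.3
kegR [ 0.6941 -0.1079  0.1615] 2.1
lid [0.4517 0.3131 0.0262] 1.0
knob [0.4609 0.317  0.0521] 0.7
red [ 0.4562 -0.1039  0.0283] 0.8
orange [ 0.4565 -0.2201  0.0022] 1.1
cream [0.4758 0.0135 0.0033] 0.4
jar [ 0.6304 -0.3011  0.001 ] 3.8
kegL plane [[0.66788867 0.10275051 0.165     ]] caps [[0.68151225 0.11117881 0.02      ]] kegR [[ 0.68944601 -0.10976828  0.165     ]] knob [[0.45880491 0.31536355 0.054     ]]
cream [0.4684 0.0098] yaw 169.7 J 0.381 {'scene': 300, 'top': 242}
red [ 0.464  -0.1087] yaw 102.5 J 0.634 {'scene': 253, 'top': 242}
orange [ 0.4625 -0.2211] yaw 21.9 J 0.725 {'scene': 161, 'top': 194}
[([284, 99, 60, 64, 2812], [312.6, 130.2]), ([203, 103, 60, 63, 2810], [233.2, 133.1])]
blue [ 132  183   61   60 2364] [161.9572758  212.15566836] [[0.45262659 0.31208018 0.027     ]]
```

View pics/lid0.png

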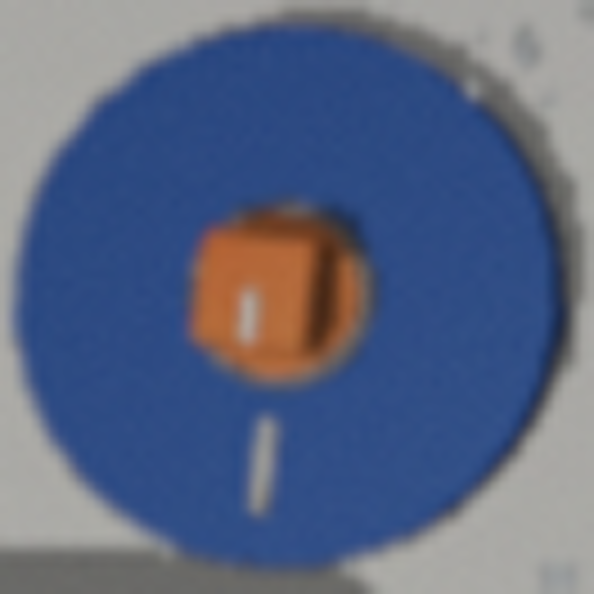

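```bash
python3 - <<'E'
from h import *
out=[]
for n,cs in (("top",[(268.5,211),(309,214),(349,216)]),("scene",[(264,231),(283,210),(297.5,197)])):
    f=grab_frame(n);im=cv2.cvtColor(f,cv2.COLOR_RGB2HSV)
    for name,c in zip(("cream","red","orange"),cs):
        m=boxmask(im,name,c);x,y=int(c[0]),int(c[1]);print(n,name,im[y,x],im[y-2:y+3,x-13:x+14:2].mean(0).astype(int).tolist())
        s=f[y-20:y+20,x-20:x+20,::-1];s=cv2.resize(s,None,fx=6,fy=6,interpolation=cv2.INTER_NEAREST)
        cn,_=cv2.findContours(cv2.resize(m[y-20:y+20,x-20:x+20],None,fx=6,fy=6,interpolation=cv2.INTER_NEAREST),0,2);cv2.drawContours(s,cn,-1,(0,255,0),1);out.append(s)
cv2.imwrite("pics/m.png",np.vstack([np.hstack(out[:3]),np.hstack(out[3:])]))
E
```

```text
top cream [ 20  67 178] [[22, 8, 169], [23, 7, 169], [26, 9, 167], [21, 57, 174], [21, 67, 178], [21, 66, 177], [21, 67, 178], [21, 67, 177], [21, 67, 177], [21, 65, 174], [22, 23, 138], [28, 6, 166], [27, 6, 169], [28, 7, 169]]
top red [  1 183 145] [[28, 6, 169], [31, 6, 169], [3, 49, 118], [0, 183, 145], [0, 183, 143], [0, 182, 143], [0, 183, 144], [0, 182, 145], [0, 183, 146], [0, 184, 145], [1, 131, 142], [30, 6, 155], [26, 6, 145], [26, 6, 120]]
top orange [ 11 163 108] [[27, 6, 107], [27, 7, 106], [15, 36, 92], [11, 140, 85], [11, 167, 106], [11, 163, 109], [11, 165, 108], [11, 166, 107], [11, 165, 108], [11, 166, 107], [11, 114, 105], [20, 20, 108], [30, 6, 131], [29, 7, 163]]
scene cream [ 21  80 170] [[13, 4, 232], [17, 15, 208], [20, 70, 162], [21, 79, 158], [21, 80, 160], [20, 79, 166], [21, 80, 176], [21, 80, 190], [21, 77, 193], [20, 65, 176], [19, 48, 176], [20, 45, 182], [20, 20, 220], [11, 3, 233]]
scene red [  1 247 155] [[11, 3, 231], [1, 38, 192], [0, 225, 145], [0, 226, 146], [1, 240, 148], [0, 245, 154], [0, 245, 160], [1, 242, 172], [1, 228, 168], [4, 140, 151], [8, 73, 155], [5, 48, 143], [8, 6, 139], [13, 5, 138]]
scene orange [ 15 255 175] [[10, 7, 180], [13, 5, 175], [11, 30, 165], [12, 185, 156], [15, 254, 173], [15, 252, 173], [15, 254, 173], [15, 252, 173], [15, 255, 172], [15, 253, 173], [9, 115, 164], [12, 9, 154], [13, 6, 151], [15, 7, 150]]
```

View pics/m.png

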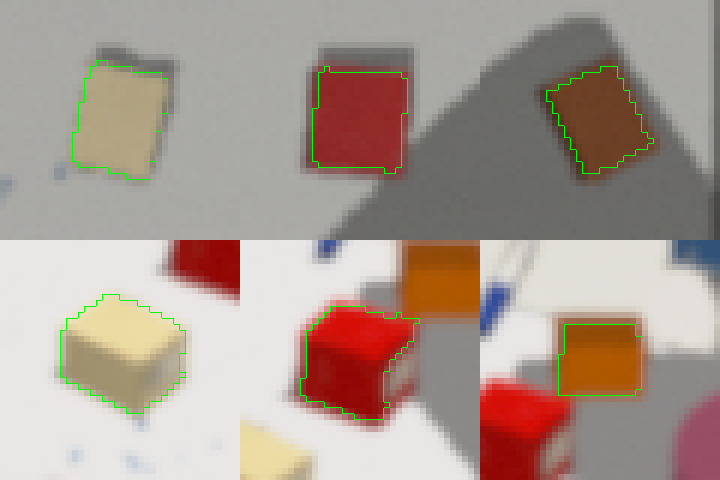

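```bash
cat >> h.py <<'E'
def topface(name,c,z,r=20,im=None):
    f=grab_frame("top") if im is None else im
    x,y=int(c[0]),int(c[1]);s=cv2.cvtColor(f,cv2.COLOR_RGB2HSV)[y-r:y+r,x-r:x+r,1].astype(np.float32)
    k=8;S=cv2.warpAffine(s,np.float32([[k,0,k/2-.5],[0,k,k/2-.5]]),(2*r*k,2*r*k),flags=cv2.INTER_CUBIC)
    ref=np.median(s[r-3:r+3,r-3:r+3]);m=(S>ref/2+3).astype(np.uint8)
    n,l,ss,_=cv2.connectedComponentsWithStats(m);i=l[r*k,r*k];cn=cv2.findContours((l==i).astype(np.uint8),0,2)[0][0]
    b=cv2.boxPoints(cv2.minAreaRect(cn));px=(b-(k/2-.5))/k+[x-r,y-r]
    W=plane("top",px,z);ctr=W.mean(0);e1=W[1]-W[0];e2=W[2]-W[1]
    a=lambda e:round(np.degrees(np.arctan2(e[1],e[0]))%180,1)
    print(name,"ctr",np.round(ctr[:2],4),"edges mm",round(np.linalg.norm(e1)*1e3,1),"@",a(e1),round(np.linalg.norm(e2)*1e3,1),"@",a(e2))
    return ctr
E
python3 - <<'E'
from h import *
f=grab_frame("top")
topface("cream",(268.5,211),.035,im=f);topface("red",(309,214),.045,im=f);topface("orange",(349,216),.034,im=f)
# project candidates for check of box heights
print(proj("scene",[[.4684,.0098,.035/2],[.464,-.1087,.0225],[.4625,-.2211,.017]]).round(1))
E
```

```text
cream ctr [0.4677 0.0101] edges mm 52.0 @ 168.0 40.7 @ 77.9
red ctr [ 0.4622 -0.106 ] edges mm 50.6 @ 176.9 45.9 @ 87.2
orange ctr [ 0.4603 -0.2206] edges mm 40.5 @ 118.1 50.4 @ 27.4
[[264.5 229.2]
 [282.4 209.5]
 [296.3 195.7]]
```

```bash
cat > lay.py <<'E'
from h import *
from scipy.optimize import differential_evolution as DE
im=hsv("top");m=cv2.inRange(im[118:150,218:252],(0,0,0),(180,90,255));n,l,s,c=cv2.connectedComponentsWithStats(m)
i=1+s[1:,4].argmax();px=c[i]+[218,118];cap=plane("top",px,.019)[0];print("capsule blob",s[i],px,cap)
r=[mark_of("top","keg_left_rim")[0]["location"] for _ in range(3)];keg=plane("top",np.mean(r,0),.165)[0];print("keg",keg,np.std(r,0))
cp=(cap-keg)[:2]*1e3;print("cap off",cp)
W={"red":45,"cream":40,"orange":38}
def rect(cx,cy,t,a,b):
    R=np.array([[np.cos(t),-np.sin(t)],[np.sin(t),np.cos(t)]]);return np.array([[a,b],[-a,b],[-a,-b],[a,-b]])@R.T+[cx,cy]
def sep(P,Q):
    g=-99
    for A,B in((P,Q),(Q,P)):
        for k in range(2):
            n=A[k+1]-A[k];n=n/np.hypot(*n);n=np.array([n[1],-n[0]])
            a,b=A@n,B@n;g=max(g,b.min()-a.max(),a.min()-b.max())
    return g
def cost(v,full=False):
    J=0;P=[]
    for k,n in enumerate(W):
        x,y,t,g=v[4*k:4*k+4];w=W[n]/2
        p=rect(x,y,t,25,w);P.append(p)
        J+=max(0,np.hypot(*p.T).max()-61)**2
        f=rect(x+g*np.cos(t),y+g*np.sin(t),t,9.5,w+3+21);J+=max(0,np.hypot(*f.T).max()-61)**2
        d=np.array([[np.cos(t),np.sin(t)],[-np.sin(t),np.cos(t)]])@(cp-[x,y])
        if n==on: J+=.3*max(0,np.hypot(*d)-8)**2
        else:
            q=np.maximum(np.abs(d)-[25,w],0);J+=.3*max(0,20-np.hypot(*q)+ (min(0,0)))**2
    for i in range(3):
        for j in range(i): J+=max(0,3-sep(P[i],P[j]))**2
    return J
for on in ("orange","cream","red"):
    r=DE(cost,[(-40,40),(-40,40),(0,np.pi),(-12,12)]*3,maxiter=500,popsize=10,seed=1,polish=True)
    print(on,round(r.fun,2))
    for k,n in enumerate(W): print("  ",n,np.round(r.x[4*k:4*k+2],1),"long axis deg",round(np.degrees(r.x[4*k+2]),1),"grip off",round(r.x[4*k+3],1))
E
timeout 500 python3 lay.py
```

```text
capsule blob [ 14  12  14  14 147] [238.65986395 136.60544218] [0.68256123 0.10054914 0.019     ]
keg [0.6702688  0.10283102 0.165     ] [2.84217094e-14 0.00000000e+00]
cap off [12.29242134 -2.2818843 ]
orange 34.56
   red [-23.5 -26.2] long axis deg 48.2 grip off 7.3
   cream [-15.3  28.4] long axis deg 138.1 grip off -12.0
   orange [23.6 -5.9] long axis deg 138.1 grip off 3.3
cream 29.21
   red [-16.6  30.8] long axis deg 118.3 grip off -11.2
   cream [22.  -7.8] long axis deg 118.3 grip off 11.8
   orange [-22.4 -24.1] long axis deg 28.3 grip off 11.9
red 30.62
   red [23.5 -4. ] long axis deg 22.1 grip off -11.8
   cream [-13.7  33.7] long axis deg 112.1 grip off -9.9
   orange [-25.7 -20.7] long axis deg 22.1 grip off 11.2
```

```bash

python3 -m handwheel '[{"delta_pos":[0.43,0.89,0],"dr":[0,0,-1.1]},{"delta_pos":[0.43,0.89,0],"dr":[0,0,-1.1]},{"delta_pos":[0.43,0.89,0],"dr":[0,0,-1.1]},{"delta_pos":[0.43,0.89,0],"dr":[0,0,-1.1]},{"delta_pos":[0.43,0.89,0],"dr":[0,0,-1.1]},{"delta_pos":[0.43,0.89,0],"dr":[0,0,-1.1]},{"delta_pos":[0.43,0.89,0],"dr":[0,0,-1.1]},{"delta_pos":[0.43,0.89,0],"dr":[0,0,-1.1]},{"delta_pos":[0.43,0.89,0],"dr":[0,0,-1.1]},{"delta_pos":[0.43,0.89,0],"dr":[0,0,-1.1]}]' -1 20
python3 -m handwheel '[{"delta_pos":[0.43,0.89,0],"dr":[0,0,-1.1]},{"delta_pos":[0.43,0.89,0],"dr":[0,0,-1.1]},{"delta_pos":[0.43,0.89,0],"dr":[0,0,-1.1]},{"delta_pos":[0.43,0.89,0],"dr":[0,0,-1.1]},{"delta_pos":[0.43,0.89,0],"dr":[0,0,-1.1]},{"delta_pos":[0.43,0.89,0],"dr":[0,0,-1.1]},{"delta_pos":[0.43,0.89,0],"dr":[0,0,-1.1]},{"delta_pos":[0.43,0.89,0],"dr":[0,0,-1.1]},{"delta_pos":[0.43,0.89,0],"dr":[0,0,-1.1]},{"delta_pos":[0.43,0.89,0],"dr":[0,0,-1.1]}]'
python3 -m handwheel '[{"delta_pos":[0,0,-1],"dr":[0,0,0]},{"delta_pos":[0,0,-1],"dr":[0,0,0]},{"delta_pos":[0,0,-1],"dr":[0,0,0]},{"delta_pos":[0,0,-1],"dr":[0,0,0]},{"delta_pos":[0,0,0],"dr":[0,0,0]},{"delta_pos":[0,0,0],"dr":[0,0,0]}]'
python3 - <<'E'
from h import *
st();f=grab_frame("scene");g=grab_frame("top")
cv2.imwrite("pics/a.png",np.hstack([cv2.resize(f[140:270,190:340,::-1],None,fx=2.6,fy=2.6),cv2.resize(g[150:280,230:380,::-1],None,fx=2.6,fy=2.6)]))
E
```

```text
t: 3.0
eef_pos: [0.3428, -0.3722, 0.2458]
ee_rot: [-3.141, 0.0, -3.013]
force: [0.6, 0.9, 1.0]
width: 0.0876
gripper_force: 0.0
t: 4.0
eef_pos: [0.4719, -0.1051, 0.2459]
ee_rot: [3.141, 0.001, 3.079]
force: [1.3, -0.4, -0.2]
width: 0.0874
gripper_force: 0.0
t: 4.6
eef_pos: [0.4717, -0.1065, 0.1261]
ee_rot: [-3.141, -0.001, 3.08]
force: [0.6, -0.6, 1.0]
width: 0.0873
gripper_force: 0.0
t 4.6 p [ 0.4717 -0.1065  0.1261] rpy [-180.    -0.   176.5] q6 -104.2 F [ 0.6 -0.6  1. ] M [ 0.06 -0.09  0.01] w 0.0873 g 0.0
```

View pics/a.png

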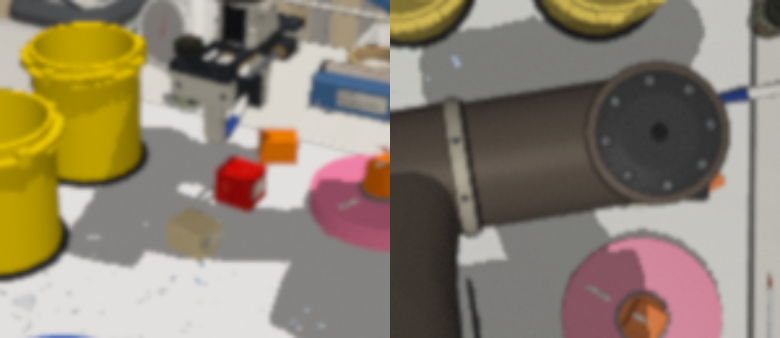

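```bash

python3 -m handwheel '[{"delta_pos":[-0.08,0,-0.9],"dr":[0,0,0]},{"delta_pos":[0,0,-0.9],"dr":[0,0,0]},{"delta_pos":[0,0,-0.83],"dr":[0,0,0]},{"delta_pos":[0,0,0],"dr":[0,0,0]}]'
python3 -m handwheel '[{"delta_pos":[0,0,0],"dr":[0,0,0]},{"delta_pos":[0,0,0],"dr":[0,0,0]},{"delta_pos":[0,0,0],"dr":[0,0,0]},{"delta_pos":[0,0,0],"dr":[0,0,0]},{"delta_pos":[0,0,0],"dr":[0,0,0]},{"delta_pos":[0,0,0],"dr":[0,0,0]},{"delta_pos":[0,0,0],"dr":[0,0,0]}]' 1 20
python3 -m handwheel '[{"delta_pos":[0,0,0.3],"dr":[0,0,0]},{"delta_pos":[0,0,1],"dr":[0,0,0]},{"delta_pos":[0,0,1],"dr":[0,0,0]},{"delta_pos":[0,0,1],"dr":[0,0,0]},{"delta_pos":[0,0,1],"dr":[0,0,0]},{"delta_pos":[0,0,1],"dr":[0,0,0]},{"delta_pos":[0,0,1],"dr":[0,0,0]},{"delta_pos":[0,0,0],"dr":[0,0,0]}]'
python3 - <<'E'
from h import *
st();print(np.degrees(get_state()["q"]).round(1))
E
```

```text
t: 5.1
eef_pos: [0.4681, -0.1065, 0.0457]
ee_rot: [-3.141, -0.003, 3.079]
force: [-0.8, -0.2, 0.4]
width: 0.0877
gripper_force: 0.0
t: 5.8
eef_pos: [0.4692, -0.1063, 0.0469]
ee_rot: [-3.142, 0.0, 3.08]
force: [-1.9, 0.6, 5.1]
width: 0.0448
gripper_force: 20.0
t: 6.6
eef_pos: [0.471, -0.1064, 0.2404]
ee_rot: [3.141, 0.007, 3.08]
force: [-0.3, 1.7, -0.6]
width: 0.045
gripper_force: 20.0
t 6.6 p [ 0.471  -0.1064  0.2404] rpy [180.    0.4 176.5] q6 -104.3 F [-0.3  1.7 -0.6] M [-0.01 -0.04 -0.  ] w 0.045 g 20.0
[ 1.070e+01  2.100e+00 -2.350e+01  1.000e-01 -6.390e+01 -1.043e+02]
```

```bash

python3 -m handwheel '[{"delta_pos":[0.3,0.3,0.3],"dr":[0,0,5]},{"delta_pos":[0.6,0.63,0.4],"dr":[0,0,5.1]},{"delta_pos":[0.6,0.63,0],"dr":[0,0,5.1]},{"delta_pos":[0.6,0.63,0],"dr":[0,0,5.1]},{"delta_pos":[0.6,0.63,0],"dr":[0,0,5.1]},{"delta_pos":[0.6,0.63,0],"dr":[0,0,5.1]},{"delta_pos":[0.6,0.63,0],"dr":[0,0,5.1]},{"delta_pos":[0.6,0.63,0],"dr":[0,0,5.1]},{"delta_pos":[0.6,0.63,0],"dr":[0,0,5.1]},{"delta_pos":[0.6,0.63,0],"dr":[0,0,5.1]}]'
python3 -m handwheel '[{"delta_pos":[0.3,0.3,0],"dr":[0,0,0.6]},{"delta_pos":[0,0,0],"dr":[0,0,0]},{"delta_pos":[0,0,0],"dr":[0,0,0]},{"delta_pos":[0,0,0],"dr":[0,0,0]}]'
python3 - <<'E'
from h import *
st();f=grab_frame("scene");cv2.imwrite("pics/b.png",cv2.resize(f[60:260,90:290,::-1],None,fx=3,fy=3))
E
```

```text
t: 7.6
eef_pos: [0.6402, 0.0735, 0.256]
ee_rot: [3.141, -0.001, -2.312]
force: [0.9, -0.4, -1.3]
width: 0.0447
gripper_force: 20.0
t: 8.0
eef_pos: [0.6484, 0.0811, 0.2568]
ee_rot: [3.141, -0.0, -2.306]
force: [-0.4, -0.0, -0.6]
width: 0.0448
gripper_force: 20.0
t 8.0 p [0.6484 0.0811 0.2568] rpy [ 180.    -0.  -132.1] q6 -66.3 F [-0.4 -0.  -0.6] M [0.01 0.01 0.02] w 0.0448 g 20.0
```

View pics/b.png

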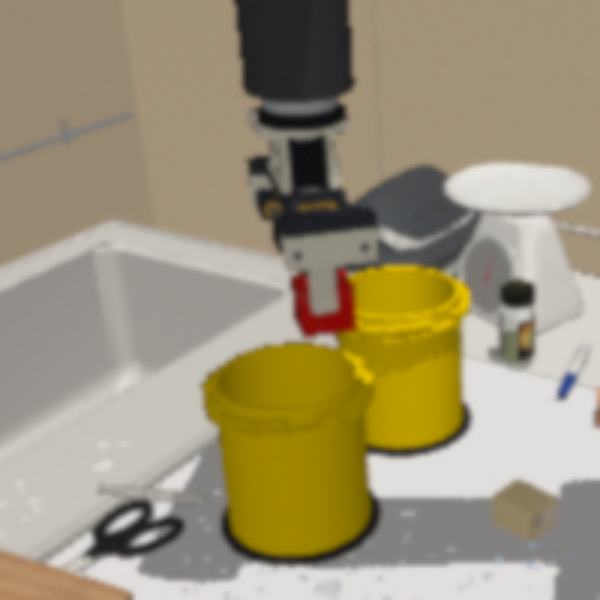

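```bash

python3 -m handwheel '[{"delta_pos":[0.07,0.04,-0.6],"dr":[0,0,0]},{"delta_pos":[0,0,-0.6],"dr":[0,0,0]},{"delta_pos":[0,0,-0.6],"dr":[0,0,0]},{"delta_pos":[0,0,-0.6],"dr":[0,0,0]},{"delta_pos":[0,0,0],"dr":[0,0,0]}]'
python3 -m handwheel '[{"delta_pos":[0,0,-0.5],"dr":[0,0,0]},{"delta_pos":[0,0,-0.5],"dr":[0,0,0]},{"delta_pos":[0,0,-0.5],"dr":[0,0,0]},{"delta_pos":[0,0,-0.35],"dr":[0,0,0]},{"delta_pos":[0,0,-0.2],"dr":[0,0,0]},{"delta_pos":[0,0,0],"dr":[0,0,0]},{"delta_pos":[0,0,0],"dr":[0,0,0]},{"delta_pos":[0,0,0],"dr":[0,0,0]}]'
python3 -c "
from h import *
st()"
```

```text
t: 8.55
eef_pos: [0.6535, 0.0841, 0.1859]
ee_rot: [-3.138, 0.006, -2.305]
force: [4.7, 3.0, 3.7]
width: 0.0447
gripper_force: 20.0
t: 9.35
eef_pos: [0.6544, 0.0852, 0.1246]
ee_rot: [-3.138, 0.008, -2.305]
force: [8.5, 8.6, -5.5]
width: 0.0447
gripper_force: 20.0
t 9.3 p [0.6544 0.0852 0.1246] rpy [-179.8    0.5 -132.1] q6 -66.3 F [ 8.5  8.6 -5.5] M [ 3.11 -3.09  0.15] w 0.0447 g 20.0
```

```bash

python3 -m handwheel '[{"delta_pos":[0.1,0.1,0],"dr":[0,0,0]},{"delta_pos":[0.07,0.05,0],"dr":[0,0,0]},{"delta_pos":[0,0,0],"dr":[0,0,0]},{"delta_pos":[0,0,0],"dr":[0,0,0]}]'
python3 -c "
from h import *
st()"
```

```text
t: 9.75
eef_pos: [0.6559, 0.087, 0.1231]
ee_rot: [3.141, -0.001, -2.305]
force: [0.1, 0.5, -0.2]
width: 0.045
gripper_force: 20.0
t 9.8 p [0.6559 0.087  0.1231] rpy [ 180.    -0.  -132.1] q6 -66.5 F [ 0.1  0.5 -0.2] M [ 0.07  0.06 -0.03] w 0.045 g 20.0
```

```bash

python3 -m handwheel '[{"delta_pos":[0,0,0],"dr":[0,0,0]},{"delta_pos":[0,0,0],"dr":[0,0,0]},{"delta_pos":[0,0,0],"dr":[0,0,0]},{"delta_pos":[0,0,0],"dr":[0,0,0]},{"delta_pos":[0,0,0],"dr":[0,0,0]}]' -0.17
python3 -m handwheel '[{"delta_pos":[0,0,0.5],"dr":[0,0,0]},{"delta_pos":[0,0,1],"dr":[0,0,0]},{"delta_pos":[0,0,1],"dr":[0,0,0]},{"delta_pos":[0,0,1],"dr":[0,0,0]},{"delta_pos":[-0.7,-0.6,0],"dr":[0,0,0]},{"delta_pos":[-1,-0.8,0],"dr":[0,0,0]},{"delta_pos":[-1,-0.8,0],"dr":[0,0,0]},{"delta_pos":[-1,-0.8,0],"dr":[0,0,0]},{"delta_pos":[-1,-0.8,0],"dr":[0,0,0]},{"delta_pos":[0,0,0],"dr":[0,0,0]}]'
python3 - <<'E'
from h import *
st();g=grab_frame("top");f=grab_frame("scene")
cv2.imwrite("pics/c.png",np.hstack([cv2.resize(g[90:240,190:390,::-1],None,fx=2.8,fy=2.8,interpolation=cv2.INTER_CUBIC)]))
E
```

```text
t: 10.25
eef_pos: [0.6563, 0.0875, 0.1232]
ee_rot: [-3.142, 0.0, -2.305]
force: [-0.1, 0.6, 0.3]
width: 0.0513
gripper_force: 0.0
t: 11.25
eef_pos: [0.5121, -0.0286, 0.23]
ee_rot: [-3.141, 0.001, -2.307]
force: [-0.1, 0.1, 1.5]
width: 0.0513
gripper_force: 0.0
t 11.2 p [ 0.5121 -0.0286  0.23  ] rpy [-1.800e+02  1.000e-01 -1.322e+02] q6 -60.9 F [-0.1  0.1  1.5] M [ 0.07 -0.13 -0.04] w 0.0513 g 0.0
```

View pics/c.png

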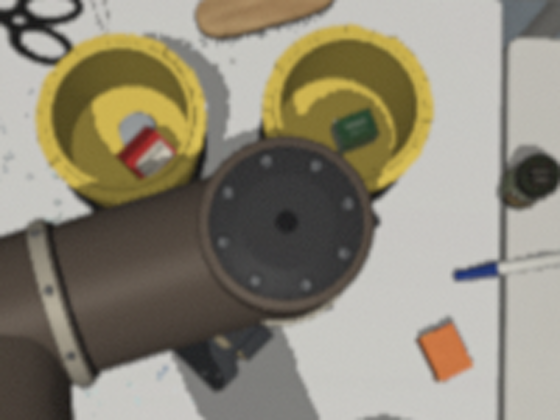

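```bash
cat > lay2.py <<'E'
from h import *
import re
src=open("lay.py").read().split("W={")[0].split("im=hsv")[0]
from scipy.optimize import differential_evolution as DE
keg=np.array([.669,.103]);cap=np.array([.6826,.1005]);cp=(cap-keg)*1e3
c=np.array([[232.1,145.4],[245.4,135.4],[252.9,144.3],[240,154.3]])
W0=plane("top",c,.055);print("red corners mm",((W0[:,:2]-keg)*1e3).round(0).tolist(),"ctr",(W0.mean(0)[:2]-keg)*1e3,[round(1e3*np.linalg.norm(W0[i]-W0[i-1])) for i in range(4)])
exec(open("lay.py").read().split('W={"red"')[1].split("\n",1)[1].split("def cost")[0])
red=(W0[:,:2]-keg)*1e3
W={"cream":40,"orange":38}
def cost(v,on=None):
    J=0;P=[red]
    for k,n in enumerate(W):
        x,y,t,g=v[4*k:4*k+4];w=W[n]/2
        p=rect(x,y,t,25,w);P.append(p)
        J+=max(0,np.hypot(*p.T).max()-59)**2
        f=rect(x+g*np.cos(t),y+g*np.sin(t),t,9.5,w+3+21);J+=max(0,np.hypot(*f.T).max()-59)**2
        d=np.array([[np.cos(t),np.sin(t)],[-np.sin(t),np.cos(t)]])@(cp-[x,y])
        if n==on: J+=.3*max(0,np.hypot(*d)-8)**2
        else:
            q=np.maximum(np.abs(d)-[25,w],0);J+=.3*max(0,20-np.hypot(*q))**2
    for i in range(3):
        for j in range(i): J+=max(0,3-sep(P[i],P[j]))**2
    return J
for on in ("orange","cream"):
    r=DE(cost,[(-45,45),(-45,45),(0,np.pi),(-12,12)]*2,args=(on,),maxiter=600,popsize=12,seed=2,polish=True)
    print(on,round(r.fun,2))
    for k,n in enumerate(W): print("  ",n,np.round(r.x[4*k:4*k+2],1),"long axis deg",round(np.degrees(r.x[4*k+2]),1),"grip off",round(r.x[4*k+3],1))
E
python3 lay2.py; python3 -c "
from h import *
g=grab_frame('top');topface('orange',(190+446/2.8,90+352/2.8),.034,im=g)
print([(d['location'],d['conf']) for d in mark_of('scene','cream_mid')[:2]])"
```

```text
red corners mm [[-19.0, 13.0], [10.0, -24.0], [-15.0, -46.0], [-44.0, -11.0]] ctr [-16.93773086 -17.15868665] [34, 47, 33, 46]
orange 63.27
   cream [-9.  29.9] long axis deg 128.9 grip off -12.0
   orange [25.2  0. ] long axis deg 38.9 grip off -12.0
cream 57.37
   cream [24.6  0.3] long axis deg 38.9 grip off -12.0
   orange [-10.   30.5] long axis deg 128.9 grip off -12.0
orange ctr [ 0.461 -0.221] edges mm 40.2 @ 117.6 51.1 @ 26.9
[([266.6, 233.0], 0.57)]
```

```bash
python3 - <<'E'
import cv2
from h import *
g=grab_frame("top")[:,:,::-1].copy()
a=np.linspace(0,2*np.pi,60)
x0,y0,k=198,98,8
s=cv2.resize(g[y0:y0+72,x0:x0+72],None,fx=k,fy=k,interpolation=cv2.INTER_CUBIC)
for r,z,col in((.064,.165,(255,0,0)),(.064,.008,(0,255,255)),(.02,.02,(0,255,0))):
    c=(.6826,.1005) if r<.03 else (.669,.103)
    p=proj("top",np.c_[c[0]+r*np.cos(a),c[1]+r*np.sin(a),0*a+z]);cv2.polylines(s,[((p-[x0,y0]+.5)*k).astype(int)],True,col,1)
cv2.imwrite("pics/d.png",s)
E
```

```text
(no output)
```

View pics/d.png

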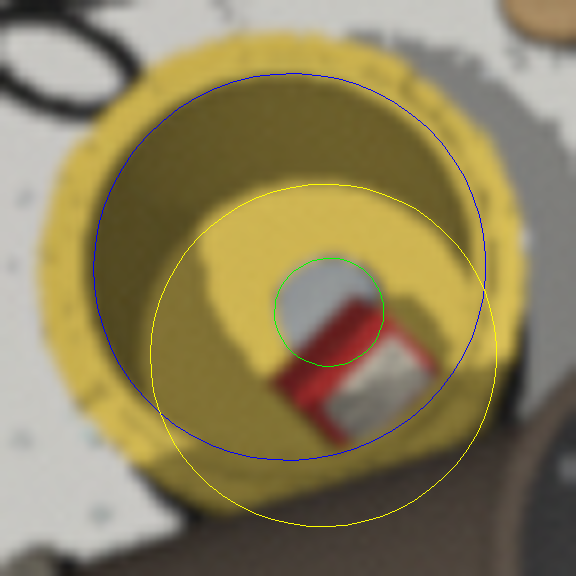

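```bash

python3 -m handwheel '[{"delta_pos":[0,0,0],"dr":[0,0,8.5]},{"delta_pos":[0,0,0],"dr":[0,0,8.5]},{"delta_pos":[0,-0.5,0],"dr":[0,0,8.5]},{"delta_pos":[0,-0.5,0],"dr":[0,0,8.5]},{"delta_pos":[0,-0.5,0],"dr":[0,0,8.5]},{"delta_pos":[0,-0.5,0],"dr":[0,0,8.5]},{"delta_pos":[0,-0.5,0],"dr":[0,0,8.5]},{"delta_pos":[0,-0.5,0],"dr":[0,0,8.5]},{"delta_pos":[0,0,0],"dr":[0,0,8.5]},{"delta_pos":[0,0,0],"dr":[0,0,8.5]}]' -1
python3 - <<'E'
from h import *
st();f=grab_frame("scene");im=cv2.cvtColor(f,cv2.COLOR_RGB2HSV)
s=f[195:265,225:325,::-1]
m=boxmask(im,"cream",(264,231));COL["cream"]=((14,45,60),(32,200,255));m2=boxmask(im,"cream",(264,231));print(m.astype(bool).sum(),m2.astype(bool).sum())
fitbox("cream",{"scene":(264,231)} if 0 else {"scene":(264,231),"top":(268.5,211)})
v=cv2.resize(s,None,fx=7,fy=7,interpolation=cv2.INTER_CUBIC)
for x,y,yaw,col in((.468,.010,168,(0,255,0)),):
    c,t=np.cos(np.radians(yaw)),np.sin(np.radians(yaw));K=np.array([[i,j,k] for i in(-.5,.5) for j in(-.5,.5) for k in(0,1)])*SZ["cream"]
    P=K@np.array([[c,-t,0],[t,c,0],[0,0,1]]).T+[x,y,0];q=((proj("scene",P)-[225,195]+.5)*7).astype(np.float32)
    cv2.polylines(v,[cv2.convexHull(q).astype(int)],True,col,1)
cv2.imwrite("pics/e.png",v)
E
```

```text
t: 12.5
eef_pos: [0.516, -0.1166, 0.2277]
ee_rot: [3.141, 0.0, -0.816]
force: [0.2, 0.6, 0.3]
width: 0.0873
gripper_force: 0.0
t 12.5 p [ 0.516  -0.1166  0.2277] rpy [180.    0.  -46.7] q6 34.7 F [0.2 0.6 0.3] M [ 0.01  0.15 -0.05] w 0.0873 g 0.0
312 296
cream [0.4696 0.0106] yaw 3.0 J 1.067 {'scene': 297, 'top': 910}
```

View pics/e.png

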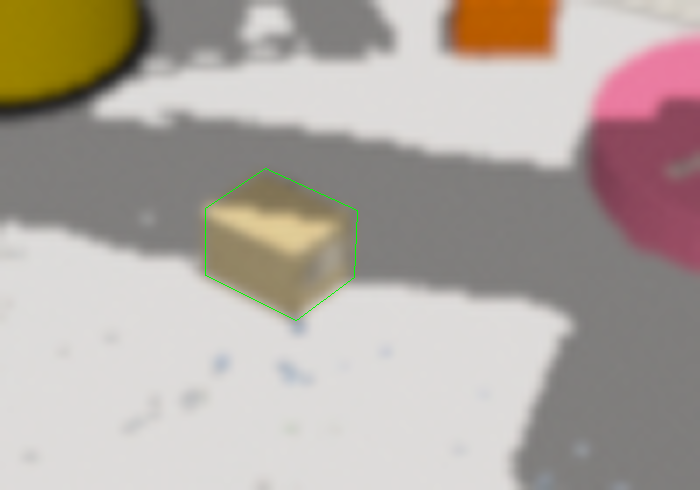

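```bash

python3 -m handwheel '[{"delta_pos":[-0.39,0.86,0],"dr":[0,0,6.9]},{"delta_pos":[-0.39,0.86,0],"dr":[0,0,6.9]},{"delta_pos":[-0.39,0.86,0],"dr":[0,0,6.9]},{"delta_pos":[-0.39,0.86,0],"dr":[0,0,7]},{"delta_pos":[-0.39,0.86,-0.5],"dr":[0,0,7]},{"delta_pos":[0,0,-1],"dr":[0,0,0]},{"delta_pos":[0,0,-1],"dr":[0,0,0]},{"delta_pos":[0,0,-1],"dr":[0,0,0]},{"delta_pos":[0,0,0],"dr":[0,0,0]},{"delta_pos":[0,0,0],"dr":[0,0,0]}]'
python3 -c "
from h import *
st()"
```

```text
t: 13.65
eef_pos: [0.4571, 0.0127, 0.1235]
ee_rot: [3.14, 0.001, -0.217]
force: [0.5, -0.0, 0.8]
width: 0.0875
gripper_force: 0.0
t 13.7 p [0.4571 0.0127 0.1235] rpy [179.9   0.  -12.5] q6 51.1 F [ 0.5 -0.   0.8] M [-0.04  0.09 -0.02] w 0.0875 g 0.0
```

```bash

python3 -m handwheel '[{"delta_pos":[0,0,-1],"dr":[0,0,0]},{"delta_pos":[0,0,-1],"dr":[0,0,0]},{"delta_pos":[0,0,-0.88],"dr":[0,0,0]},{"delta_pos":[0,0,0],"dr":[0,0,0]}]'
python3 -m handwheel '[{"delta_pos":[0,0,0],"dr":[0,0,0]},{"delta_pos":[0,0,0],"dr":[0,0,0]},{"delta_pos":[0,0,0],"dr":[0,0,0]},{"delta_pos":[0,0,0],"dr":[0,0,0]},{"delta_pos":[0,0,0],"dr":[0,0,0]},{"delta_pos":[0,0,0],"dr":[0,0,0]},{"delta_pos":[0,0,0],"dr":[0,0,0]}]' 1 20
python3 -m handwheel '[{"delta_pos":[0,0,0.3],"dr":[0,0,0]},{"delta_pos":[0,0,0.8],"dr":[0,0,0]},{"delta_pos":[0,0,1],"dr":[0,0,0]},{"delta_pos":[0,0,1],"dr":[0,0,0]},{"delta_pos":[0,0,1],"dr":[0,0,0]},{"delta_pos":[0,0,1],"dr":[0,0,0]},{"delta_pos":[0,0,1],"dr":[0,0,0]},{"delta_pos":[0,0,1],"dr":[0,0,0]},{"delta_pos":[0,0,0],"dr":[0,0,0]}]'
python3 -m handwheel '[{"delta_pos":[0.5,0.2,0],"dr":[0,0,-4]},{"delta_pos":[0.7,0.3,0],"dr":[0,0,-4]},{"delta_pos":[0.8,0.34,0],"dr":[0,0,-4]},{"delta_pos":[0.8,0.34,0],"dr":[0,0,-4]},{"delta_pos":[0.8,0.34,0],"dr":[0,0,-4]},{"delta_pos":[0.8,0.34,0],"dr":[0,0,-4]},{"delta_pos":[0.8,0.34,0],"dr":[0,0,-4]},{"delta_pos":[0.8,0.34,0],"dr":[0,0,-4]},{"delta_pos":[0.8,0.37,0],"dr":[0,0,-4]},{"delta_pos":[0.7,0.37,0],"dr":[0,0,-4]}]'
python3 -m handwheel '[{"delta_pos":[0,0,0],"dr":[0,0,0]},{"delta_pos":[0,0,0],"dr":[0,0,0]},{"delta_pos":[0,0,0],"dr":[0,0,0]}]'
python3 -c "
from h import *
st()"
```

```text
t: 14.05
eef_pos: [0.4562, 0.0122, 0.0358]
ee_rot: [3.14, 0.002, -0.217]
force: [-0.7, -1.4, -0.1]
width: 0.0873
gripper_force: 0.0
t: 14.75
eef_pos: [0.4568, 0.0125, 0.0369]
ee_rot: [-3.142, -0.0, -0.216]
force: [-0.5, 0.6, 3.2]
width: 0.0397
gripper_force: 20.0
t: 15.65
eef_pos: [0.4586, 0.0128, 0.2545]
ee_rot: [-3.138, -0.007, -0.215]
force: [-0.1, -0.0, -1.1]
width: 0.0397
gripper_force: 20.0
t: 16.65
eef_pos: [0.6823, 0.1111, 0.2489]
ee_rot: [3.14, 0.001, -0.917]
force: [0.7, 0.4, -1.2]
width: 0.0399
gripper_force: 20.0
t: 16.95
eef_pos: [0.681, 0.1105, 0.2495]
ee_rot: [3.141, 0.0, -0.913]
force: [0.7, -0.3, -0.1]
width: 0.0401
gripper_force: 20.0
t 16.9 p [0.681  0.1105 0.2495] rpy [180.    0.  -52.3] q6 12.3 F [ 0.7 -0.3 -0.1] M [-0.03  0.15 -0.  ] w 0.0401 g 20.0
```

```bash

python3 -m handwheel '[{"delta_pos":[0.06,0.03,-0.6],"dr":[0,0,0]},{"delta_pos":[0,0,-0.6],"dr":[0,0,0]},{"delta_pos":[0,0,-0.6],"dr":[0,0,0]},{"delta_pos":[0,0,-0.6],"dr":[0,0,0]},{"delta_pos":[0,0,-0.5],"dr":[0,0,0]},{"delta_pos":[0,0,-0.5],"dr":[0,0,0]},{"delta_pos":[0,0,-0.4],"dr":[0,0,0]},{"delta_pos":[0,0,-0.3],"dr":[0,0,0]},{"delta_pos":[0,0,-0.12],"dr":[0,0,0]},{"delta_pos":[0,0,0],"dr":[0,0,0]}]'
python3 -c "
from h import *
st()"
```

```text
t: 17.95
eef_pos: [0.6838, 0.1118, 0.1233]
ee_rot: [-3.141, -0.0, -0.914]
force: [-0.0, -0.6, 0.2]
width: 0.0395
gripper_force: 20.0
t 17.9 p [0.6838 0.1118 0.1233] rpy [-180.    -0.   -52.3] q6 12.3 F [-0.  -0.6  0.2] M [ 0.01  0.13 -0.01] w 0.0395 g 20.0
```

```bash

python3 -m handwheel '[{"delta_pos":[0,0,0],"dr":[0,0,0]},{"delta_pos":[0,0,0],"dr":[0,0,0]},{"delta_pos":[0,0,0],"dr":[0,0,0]},{"delta_pos":[0,0,0],"dr":[0,0,0]},{"delta_pos":[0,0,0],"dr":[0,0,0]}]' -0.03
python3 -m handwheel '[{"delta_pos":[0,0,0.6],"dr":[0,0,0]},{"delta_pos":[0,0,1],"dr":[0,0,0]},{"delta_pos":[0,0,1],"dr":[0,0,0]},{"delta_pos":[0,0,1],"dr":[0,0,0]},{"delta_pos":[-0.7,-0.6,0.3],"dr":[0,0,0]},{"delta_pos":[-1,-1,0],"dr":[0,0,0]},{"delta_pos":[-1,-1,0],"dr":[0,0,0]},{"delta_pos":[-1,-1,0],"dr":[0,0,0]},{"delta_pos":[-1,-1,0],"dr":[0,0,0]},{"delta_pos":[-1,-1,0],"dr":[0,0,0]}]'
python3 -m handwheel '[{"delta_pos":[0,-1,0],"dr":[0,0,0]},{"delta_pos":[0,-1,0],"dr":[0,0,0]},{"delta_pos":[0,0,0],"dr":[0,0,0]}]' -1
python3 - <<'E'
from h import *
st();g=grab_frame("top");
cv2.imwrite("pics/f.png",np.hstack([cv2.resize(g[98:170,198:270,::-1],None,fx=8,fy=8,interpolation=cv2.INTER_CUBIC)]))
topface("orange",(349,216),.034,im=g)
E
```

```text
t: 18.45
eef_pos: [0.6836, 0.1118, 0.1233]
ee_rot: [-3.141, -0.0, -0.914]
force: [-1.2, -0.5, 0.4]
width: 0.0452
gripper_force: 0.0
t: 19.45
eef_pos: [0.5111, -0.0573, 0.2403]
ee_rot: [-3.141, -0.0, -0.914]
force: [0.4, -0.7, 0.1]
width: 0.0451
gripper_force: 0.0
t: 19.75
eef_pos: [0.5121, -0.1187, 0.2406]
ee_rot: [-3.141, -0.001, -0.916]
force: [-0.4, 1.1, 0.3]
width: 0.0638
gripper_force: 0.0
t 19.8 p [ 0.5121 -0.1187  0.2406] rpy [-180.    -0.   -52.5] q6 29.1 F [-0.4  1.1  0.3] M [-0.01  0.18 -0.  ] w 0.0638 g 0.0
orange ctr [ 0.467  -0.2209] edges mm 113.6 @ 91.6 100.3 @ 0.6
```

View pics/f.png

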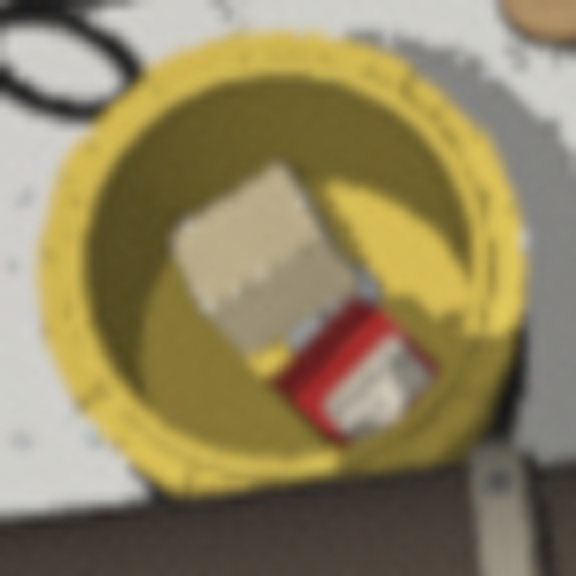

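```bash
cat > lay3.py <<'E'
from h import *
from scipy.optimize import differential_evolution as DE
exec(open("lay.py").read().split('W={"red"')[1].split("\n",1)[1].split("def cost")[0])
keg=np.array([.669,.103]);cp=np.array([13.6,-2.5])
def pol(c,z): return (plane("top",(np.array(c)+0)/8-.5+[198,98],z)[:,:2]-keg)*1e3
cream=pol([[170,235],[280,160],[360,270],[245,360]],.05);red=pol([[278,385],[360,300],[437,375],[345,445]],.052)
for n,p in(("cream",cream),("red",red)): print(n,p.round(0).tolist(),p.mean(0).round(0),[round(np.hypot(*(p[i]-p[i-1]))) for i in range(4)])
def cost(v,ax):
    x,y,t,g=v;J=0;p=rect(x,y,t,25,19)
    J+=max(0,np.hypot(*p.T).max()-61)**2
    if ax==0: f=rect(x+g*np.cos(t),y+g*np.sin(t),t,9.5,19+2.5+21)
    else: f=rect(x-g*np.sin(t),y+g*np.cos(t),t,25+2.5+21,9.5)
    J+=max(0,np.hypot(*f.T).max()-60.5)**2
    for q in(cream,red): J+=max(0,3-sep(p,q))**2
    d=np.array([[np.cos(t),np.sin(t)],[-np.sin(t),np.cos(t)]])@(cp-[x,y]);q=np.maximum(np.abs(d)-[25,19],0);J+=.3*max(0,20-np.hypot(*q))**2
    return J
for ax in(0,1):
  for b in (((-60,60),(0,60)),((-60,60),(-60,0))):
    r=DE(cost,[*b,(0,np.pi),(-13,13) if ax==0 else (-11,11)],args=(ax,),maxiter=400,popsize=25,seed=3)
    x,y,t,g=r.x;print("closing across",(38,50)[ax],"J",round(r.fun,1),np.round(r.x[:2],1),"long",round(np.degrees(t),1),"g",round(g,1),"seps",round(sep(rect(x,y,t,25,19),cream),1),round(sep(rect(x,y,t,25,19),red),1),"rmax",round(np.hypot(*rect(x,y,t,25,19).T).max(),1))
E
python3 lay3.py
```

```text
cream [[34.0, 53.0], [63.0, 15.0], [23.0, -15.0], [-10.0, 25.0]] [27. 19.] [53, 48, 49, 52]
red [[-19.0, 13.0], [12.0, -16.0], [-14.0, -44.0], [-40.0, -12.0]] [-16. -15.] [32, 42, 39, 41]
closing across 38 J 215.8 [-34.8  29.8] long 139.5 g -12.8 seps -3.1 -2.1 rmax 73.3
closing across 38 J 271.0 [ 28.6 -37.4] long 127.4 g 12.9 seps -4.1 -0.9 rmax 74.6
closing across 50 J 55.6 [-32.1  27.4] long 49.6 g -11.0 seps -0.7 0.3 rmax 66.1
closing across 50 J 92.8 [ 26.6 -34.8] long 37.4 g 11.0 seps -1.5 0.7 rmax 67.6
```

```bash

python3 -m handwheel '[{"delta_pos":[-0.31,-0.74,0],"dr":[0,0,-2.1]},{"delta_pos":[-0.31,-0.74,0],"dr":[0,0,-2.1]},{"delta_pos":[-0.31,-0.74,0],"dr":[0,0,-2.1]},{"delta_pos":[-0.31,-0.74,-0.5],"dr":[0,0,-2.1]},{"delta_pos":[-0.31,-0.75,-0.5],"dr":[0,0,-2.1]},{"delta_pos":[0,0,-1],"dr":[0,0,0]},{"delta_pos":[0,0,-1],"dr":[0,0,0]},{"delta_pos":[0,0,0],"dr":[0,0,0]},{"delta_pos":[0,0,0],"dr":[0,0,0]}]'
python3 - <<'E'
from h import *
st();f=grab_frame("scene");k=6;x0,y0=245,150
v=cv2.resize(f[y0:y0+80,x0:x0+100,::-1],None,fx=k,fy=k,interpolation=cv2.INTER_CUBIC)
c,t=np.cos(np.radians(27)),np.sin(np.radians(27));K=np.array([[i,j,q] for i in(-.5,.5) for j in(-.5,.5) for q in(0,1)])*SZ["orange"]
P=K@np.array([[c,-t,0],[t,c,0],[0,0,1]]).T+[.461,-.221,0];q=((proj("scene",P)-[x0,y0]+.5)*k).astype(np.float32)
cv2.polylines(v,[cv2.convexHull(q).astype(int)],True,(0,255,0),1);cv2.imwrite("pics/g.png",v)
E
```

```text
t: 20.7
eef_pos: [0.4664, -0.2272, 0.1506]
ee_rot: [3.141, 0.0, -1.096]
force: [0.3, 0.7, 0.5]
width: 0.0876
gripper_force: 0.0
t 20.7 p [ 0.4664 -0.2272  0.1506] rpy [179.9   0.  -62.8] q6 31.4 F [0.3 0.7 0.5] M [-0.09  0.03 -0.01] w 0.0876 g 0.0
```

View pics/g.png

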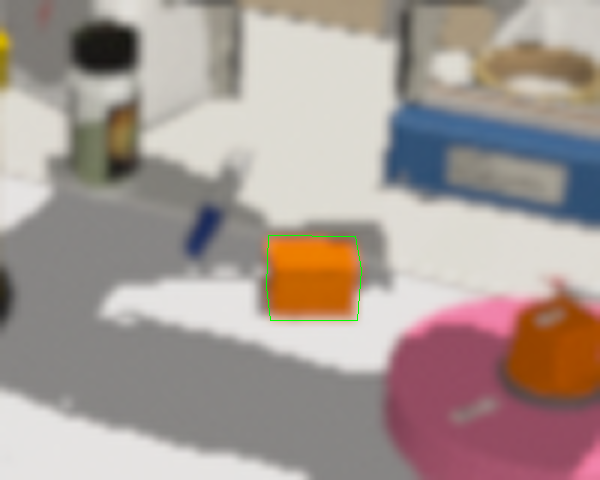

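```bash

python3 -m handwheel '[{"delta_pos":[-0.03,-0.09,-1],"dr":[0,0,0]},{"delta_pos":[0,0,-1],"dr":[0,0,0]},{"delta_pos":[0,0,-1],"dr":[0,0,0]},{"delta_pos":[0,0,-0.8],"dr":[0,0,0]},{"delta_pos":[0,0,0],"dr":[0,0,0]}]'
python3 -m handwheel '[{"delta_pos":[0,0,0],"dr":[0,0,0]},{"delta_pos":[0,0,0],"dr":[0,0,0]},{"delta_pos":[0,0,0],"dr":[0,0,0]},{"delta_pos":[0,0,0],"dr":[0,0,0]},{"delta_pos":[0,0,0],"dr":[0,0,0]},{"delta_pos":[0,0,0],"dr":[0,0,0]},{"delta_pos":[0,0,0],"dr":[0,0,0]}]' 1 20
python3 -m handwheel '[{"delta_pos":[0,0,0.3],"dr":[0,0,0]},{"delta_pos":[0,0,0.8],"dr":[0,0,0]},{"delta_pos":[0,0,1],"dr":[0,0,0]},{"delta_pos":[0,0,1],"dr":[0,0,0]},{"delta_pos":[0,0,1],"dr":[0,0,0]},{"delta_pos":[0,0,1],"dr":[0,0,0]},{"delta_pos":[0,0,1],"dr":[0,0,0]},{"delta_pos":[0,0,1],"dr":[0,0,0]},{"delta_pos":[0,0,0.2],"dr":[0,0,0]}]'
python3 -m handwheel '[{"delta_pos":[0.43,0.84,0],"dr":[0,0,1.6]},{"delta_pos":[0.43,0.84,0],"dr":[0,0,1.6]},{"delta_pos":[0.43,0.84,0],"dr":[0,0,1.6]},{"delta_pos":[0.43,0.84,0],"dr":[0,0,1.6]},{"delta_pos":[0.43,0.84,0],"dr":[0,0,1.6]},{"delta_pos":[0.43,0.84,0],"dr":[0,0,1.6]},{"delta_pos":[0.43,0.84,0],"dr":[0,0,1.6]},{"delta_pos":[0.43,0.84,0],"dr":[0,0,1.6]},{"delta_pos":[0.43,0.84,0],"dr":[0,0,1.6]},{"delta_pos":[0.43,0.84,0],"dr":[0,0,1.6]}]'
python3 -m handwheel '[{"delta_pos":[0.43,0.84,0],"dr":[0,0,1.6]},{"delta_pos":[0.43,0.84,0],"dr":[0,0,1.6]},{"delta_pos":[0.43,0.84,0],"dr":[0,0,1.6]},{"delta_pos":[0.43,0.81,0],"dr":[0,0,1.6]},{"delta_pos":[0,0,0],"dr":[0,0,0]},{"delta_pos":[0,0,0],"dr":[0,0,0]},{"delta_pos":[0,0,0],"dr":[0,0,0]}]'
python3 -c "
from h import *
st()"
```

```text
t: 21.25
eef_pos: [0.4646, -0.2298, 0.035]
ee_rot: [3.139, 0.002, -1.097]
force: [-1.2, -0.1, 0.1]
width: 0.0878
gripper_force: 0.0
t: 21.95
eef_pos: [0.4654, -0.2303, 0.0367]
ee_rot: [-3.141, -0.0, -1.097]
force: [-1.5, 1.2, 6.8]
width: 0.0496
gripper_force: 20.0
t: 22.85
eef_pos: [0.4664, -0.2308, 0.2594]
ee_rot: [-3.137, -0.004, -1.097]
force: [0.6, -0.3, -0.4]
width: 0.0493
gripper_force: 20.0
t: 23.85
eef_pos: [0.5941, 0.0228, 0.2547]
ee_rot: [3.141, 0.001, -0.817]
force: [-0.1, -0.7, -0.5]
width: 0.0497
gripper_force: 20.0
t: 24.55
eef_pos: [0.6452, 0.1211, 0.2549]
ee_rot: [3.141, 0.0, -0.707]
force: [-0.0, -0.3, -0.6]
width: 0.0496
gripper_force: 20.0
t 24.6 p [0.6452 0.1211 0.2549] rpy [180.    0.  -40.5] q6 21.9 F [-0.  -0.3 -0.6] M [-0.06  0.13  0.03] w 0.0496 g 20.0
```

```bash

python3 -m handwheel '[{"delta_pos":[0.06,0.03,-0.6],"dr":[0,0,0]},{"delta_pos":[0,0,-0.6],"dr":[0,0,0]},{"delta_pos":[0,0,-0.5],"dr":[0,0,0]},{"delta_pos":[0,0,-0.5],"dr":[0,0,0]},{"delta_pos":[0,0,-0.4],"dr":[0,0,0]},{"delta_pos":[0,0,0],"dr":[0,0,0]}]'
python3 -m handwheel '[{"delta_pos":[0,0,-0.4],"dr":[0,0,0]},{"delta_pos":[0,0,-0.4],"dr":[0,0,0]},{"delta_pos":[0,0,-0.4],"dr":[0,0,0]},{"delta_pos":[0,0,-0.3],"dr":[0,0,0]},{"delta_pos":[0,0,-0.3],"dr":[0,0,0]},{"delta_pos":[0,0,0],"dr":[0,0,0]}]'
python3 -c "
from h import *
st()"
```

```text
t: 25.15
eef_pos: [0.6464, 0.1216, 0.1755]
ee_rot: [3.139, 0.002, -0.707]
force: [0.3, -0.2, 0.2]
width: 0.05
gripper_force: 20.0
t: 25.75
eef_pos: [0.6477, 0.1226, 0.1229]
ee_rot: [3.141, -0.0, -0.706]
force: [1.0, 0.4, -0.3]
width: 0.0496
gripper_force: 20.0
t 25.8 p [0.6477 0.1226 0.1229] rpy [180.   -0.  -40.4] q6 21.9 F [ 1.   0.4 -0.3] M [-0.06  0.15 -0.  ] w 0.0496 g 20.0
```

```bash

python3 -m handwheel '[{"delta_pos":[-0.06,0.05,0],"dr":[0,0,0]},{"delta_pos":[0,0,0],"dr":[0,0,0]}]'
python3 -m handwheel '[{"delta_pos":[0,0,0],"dr":[0,0,0]},{"delta_pos":[0,0,0],"dr":[0,0,0]},{"delta_pos":[0,0,0],"dr":[0,0,0]},{"delta_pos":[0,0,0],"dr":[0,0,0]},{"delta_pos":[0,0,0],"dr":[0,0,0]}]' -0.22
python3 -m handwheel '[{"delta_pos":[0,0,0.6],"dr":[0,0,0]},{"delta_pos":[0,0,1],"dr":[0,0,0]},{"delta_pos":[0,0,1],"dr":[0,0,0]},{"delta_pos":[0,0,1],"dr":[0,0,0]},{"delta_pos":[-0.7,-0.6,0.3],"dr":[0,0,0]},{"delta_pos":[-1,-1,0],"dr":[0,0,0]},{"delta_pos":[-1,-1,0],"dr":[0,0,0]},{"delta_pos":[-1,-1,0],"dr":[0,0,0]},{"delta_pos":[-1,-1,0],"dr":[0,0,0]},{"delta_pos":[0,-1,0],"dr":[0,0,0]}]'
python3 -m handwheel '[{"delta_pos":[0,-1,0],"dr":[0,0,0]},{"delta_pos":[0,-1,0],"dr":[0,0,0]},{"delta_pos":[0,0,0],"dr":[0,0,0]}]' -1
python3 - <<'E'
from h import *
st();g=grab_frame("top");
cv2.imwrite("pics/h.png",np.hstack([cv2.resize(g[98:170,198:270,::-1],None,fx=8,fy=8,interpolation=cv2.INTER_CUBIC)]))
E
```

```text
t: 25.95
eef_pos: [0.6466, 0.1243, 0.1233]
ee_rot: [-3.14, -0.001, -0.706]
force: [4.3, -1.5, -0.8]
width: 0.05
gripper_force: 22.9
t: 26.45
eef_pos: [0.6474, 0.1247, 0.1238]
ee_rot: [-3.139, -0.002, -0.706]
force: [5.9, 0.8, -0.9]
width: 0.0531
gripper_force: 5.2
t: 27.45
eef_pos: [0.5011, -0.0448, 0.2407]
ee_rot: [-3.141, 0.001, -0.706]
force: [1.9, 0.8, 1.1]
width: 0.0533
gripper_force: 0.0
t: 27.75
eef_pos: [0.504, -0.1062, 0.2401]
ee_rot: [3.141, 0.001, -0.709]
force: [-0.4, 1.0, -0.3]
width: 0.0719
gripper_force: 0.0
t 27.8 p [ 0.504  -0.1062  0.2401] rpy [180.    0.  -40.6] q6 39.4 F [-0.4  1.  -0.3] M [-0.01  0.14  0.03] w 0.0719 g 0.0
```

View pics/h.png

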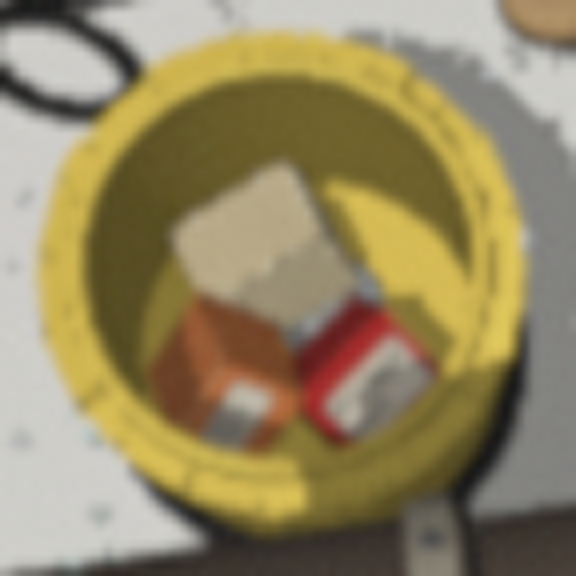

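```bash
python3 - <<'E'
from h import *
g=grab_frame("top");im=cv2.cvtColor(g,cv2.COLOR_RGB2HSV)
print("knob top",plane("top",np.array([[256,291]])/9-.5+[130,180],.071), "edge",[np.degrees(np.arctan2(d[1],d[0])) for d in [np.diff(plane("top",np.array(e)/9+[130,180],.071),axis=0)[0] for e in ([[192,340],[205,228]],[[308,355],[320,240]],[[320,240],[205,228]])]])
for q in("knob_mid","lid_seat"):
    a=mark_of("top",q);print(q,[(np.round(d["location"],1).tolist(),round(d["conf"],2),plane("top",d["location"],.054 if q[0]=="k" else .024)[0].round(4).tolist()) for d in a[:2]])
bm=cv2.inRange(im,(100,120,40),(128,255,255));kk=np.zeros_like(bm);cv2.circle(kk,(162,213),36,255,-1);bm&=kk
cn=max(cv2.findContours(bm,0,1)[0],key=cv2.contourArea)[:,0].astype(float)
# model: hull of two circles (z=.031, z=.002) projected; fit to hull bbox extents
from scipy.optimize import least_squares
a=np.linspace(0,2*np.pi,180,endpoint=False);h=cv2.convexHull(cn.astype(np.float32))[:,0]
D=np.c_[np.cos(a),np.sin(a)];sup=(h@D.T).max(0)
def f(v):
    P=np.vstack([np.c_[v[0]+.0875*np.cos(a),v[1]+.0875*np.sin(a),0*a+z] for z in(.031,.002)])
    return (proj("top",P)@D.T).max(0)-.4-sup
r=least_squares(f,[.455,.314],loss="soft_l1");print("lid",r.x,np.abs(r.fun).mean())
E
```

```text
knob top [[0.45453013 0.31454784 0.071     ]] edge [np.float64(-3.892655399854005), np.float64(-3.3526437909396947), np.float64(85.6715617156805)]
knob_mid [([327.9, 274.7], 0.8, [0.294, -0.1628, 0.054])]
lid_seat [([161.8, 212.8], 0.57, [0.4532, 0.3148, 0.024])]
lid [0.45434882 0.31792501] 2.440462578397545
```

```bash

python3 -m handwheel '[{"delta_pos":[-0.11,0.93,0],"dr":[0,0,2.4]},{"delta_pos":[-0.11,0.93,0],"dr":[0,0,2.4]},{"delta_pos":[-0.11,0.93,0],"dr":[0,0,2.4]},{"delta_pos":[-0.11,0.93,0],"dr":[0,0,2.4]},{"delta_pos":[-0.11,0.93,0],"dr":[0,0,2.4]},{"delta_pos":[-0.11,0.93,0],"dr":[0,0,2.4]},{"delta_pos":[-0.11,0.93,0],"dr":[0,0,2.4]},{"delta_pos":[-0.11,0.93,0],"dr":[0,0,2.4]},{"delta_pos":[-0.11,0.93,0],"dr":[0,0,2.4]},{"delta_pos":[-0.11,0.93,0],"dr":[0,0,2.4]}]' 0
python3 -m handwheel '[{"delta_pos":[-0.11,0.93,0],"dr":[0,0,2.4]},{"delta_pos":[-0.11,0.93,0],"dr":[0,0,2.4]},{"delta_pos":[-0.11,0.93,0],"dr":[0,0,2.4]},{"delta_pos":[-0.11,0.93,0],"dr":[0,0,2.4]},{"delta_pos":[-0.11,0.93,0],"dr":[0,0,2.4]},{"delta_pos":[0,0,-1],"dr":[0,0,0]},{"delta_pos":[0,0,-1],"dr":[0,0,0]},{"delta_pos":[0,0,-1],"dr":[0,0,0]},{"delta_pos":[0,0,0],"dr":[0,0,0]},{"delta_pos":[0,0,0],"dr":[0,0,0]}]' -0.6
python3 - <<'E'
from h import *
st()
f=grab_frame("scene");cv2.imwrite("pics/i.png",cv2.resize(f[190:340,120:320,::-1],None,fx=3.5,fy=3.5,interpolation=cv2.INTER_CUBIC))
E
```

```text
t: 28.95
eef_pos: [0.471, 0.1772, 0.2403]
ee_rot: [-3.141, 0.0, -0.284]
force: [-0.5, 0.4, 0.2]
width: 0.0438
gripper_force: 0.0
t: 29.95
eef_pos: [0.455, 0.3152, 0.1506]
ee_rot: [3.141, 0.0, -0.076]
force: [0.2, -0.0, 0.4]
width: 0.07
gripper_force: 0.0
t 29.9 p [0.455  0.3152 0.1506] rpy [179.9   0.   -4.4] q6 30.6 F [ 0.2 -0.   0.4] M [-0.06  0.09 -0.03] w 0.07 g 0.0
```

View pics/i.png

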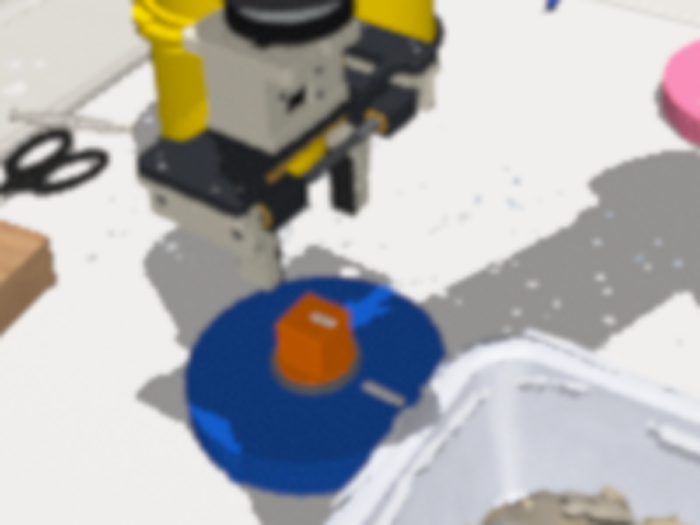

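```bash

python3 -m handwheel '[{"delta_pos":[0,0,-0.8],"dr":[0,0,0]},{"delta_pos":[0,0,-0.8],"dr":[0,0,0]},{"delta_pos":[0,0,-0.8],"dr":[0,0,0]},{"delta_pos":[0,0,-0.4],"dr":[0,0,0]},{"delta_pos":[0,0,-0.26],"dr":[0,0,0]},{"delta_pos":[0,0,0],"dr":[0,0,0]}]'
python3 -m handwheel '[{"delta_pos":[0,0,0],"dr":[0,0,0]},{"delta_pos":[0,0,0],"dr":[0,0,0]},{"delta_pos":[0,0,0],"dr":[0,0,0]},{"delta_pos":[0,0,0],"dr":[0,0,0]},{"delta_pos":[0,0,0],"dr":[0,0,0]},{"delta_pos":[0,0,0],"dr":[0,0,0]},{"delta_pos":[0,0,0],"dr":[0,0,0]}]' 1 30
python3 -c "
from h import *
st()"
```

```text
t: 30.6
eef_pos: [0.4555, 0.3148, 0.0586]
ee_rot: [-3.142, -0.0, -0.078]
force: [-0.6, -0.5, 0.7]
width: 0.0702
gripper_force: 0.0
t: 31.3
eef_pos: [0.4554, 0.3147, 0.0586]
ee_rot: [-3.141, -0.0, -0.078]
force: [-0.7, 0.6, 3.6]
width: 0.0361
gripper_force: 29.9
t 31.3 p [0.4554 0.3147 0.0586] rpy [-180.    -0.    -4.5] q6 30.6 F [-0.7  0.6  3.6] M [-0.14  0.4  -0.04] w 0.0361 g 29.9
```

```bash

python3 -m handwheel '[{"delta_pos":[0,0,0.2],"dr":[0,0,0]},{"delta_pos":[0,0,0.6],"dr":[0,0,0]},{"delta_pos":[0,0,0.9],"dr":[0,0,0]},{"delta_pos":[0,0,1],"dr":[0,0,0]},{"delta_pos":[0,0,1],"dr":[0,0,0]},{"delta_pos":[0,0,1],"dr":[0,0,0]},{"delta_pos":[0,0,1],"dr":[0,0,0]},{"delta_pos":[0,0,1],"dr":[0,0,0]},{"delta_pos":[0,0,0.7],"dr":[0,0,0]},{"delta_pos":[0,0,0],"dr":[0,0,0]}]'
python3 -m handwheel '[{"delta_pos":[0.4,-0.4,0],"dr":[0,0,0]},{"delta_pos":[0.6,-0.6,0],"dr":[0,0,0]},{"delta_pos":[0.6,-0.6,0],"dr":[0,0,0]},{"delta_pos":[0.6,-0.6,0],"dr":[0,0,0]},{"delta_pos":[0.6,-0.6,0],"dr":[0,0,0]},{"delta_pos":[0.6,-0.6,0],"dr":[0,0,0]},{"delta_pos":[0.6,-0.6,0],"dr":[0,0,0]},{"delta_pos":[0.6,-0.6,0],"dr":[0,0,0]},{"delta_pos":[0.6,-0.6,0],"dr":[0,0,0]},{"delta_pos":[0.6,-0.6,0],"dr":[0,0,0]}]'
python3 -m handwheel '[{"delta_pos":[0.6,-0.6,0],"dr":[0,0,0]},{"delta_pos":[0.5,-0.5,0],"dr":[0,0,0]},{"delta_pos":[0.22,-0.16,0],"dr":[0,0,0]},{"delta_pos":[0,0,0],"dr":[0,0,0]},{"delta_pos":[0,0,0],"dr":[0,0,0]},{"delta_pos":[0,0,0],"dr":[0,0,0]}]'
python3 - <<'E'
from h import *
st()
f=grab_frame("scene");g=grab_frame("top");cv2.imwrite("pics/j.png",cv2.resize(f[90:270,90:290,::-1],None,fx=3,fy=3,interpolation=cv2.INTER_CUBIC))
E
```

```text
t: 32.3
eef_pos: [0.4561, 0.3153, 0.2837]
ee_rot: [-3.138, -0.003, -0.078]
force: [-0.6, -0.5, -2.6]
width: 0.0356
gripper_force: 29.9
t: 33.3
eef_pos: [0.6291, 0.1396, 0.2785]
ee_rot: [3.141, 0.003, -0.078]
force: [1.2, 0.4, -1.7]
width: 0.0359
gripper_force: 29.9
t: 33.9
eef_pos: [0.6682, 0.1035, 0.2802]
ee_rot: [-3.141, 0.0, -0.077]
force: [0.3, -0.1, -2.4]
width: 0.0359
gripper_force: 29.9
t 33.9 p [0.6682 0.1035 0.2802] rpy [-180.     0.    -4.4] q6 60.3 F [ 0.3 -0.1 -2.4] M [-0.11  0.15 -0.04] w 0.0359 g 29.9
```

View pics/j.png

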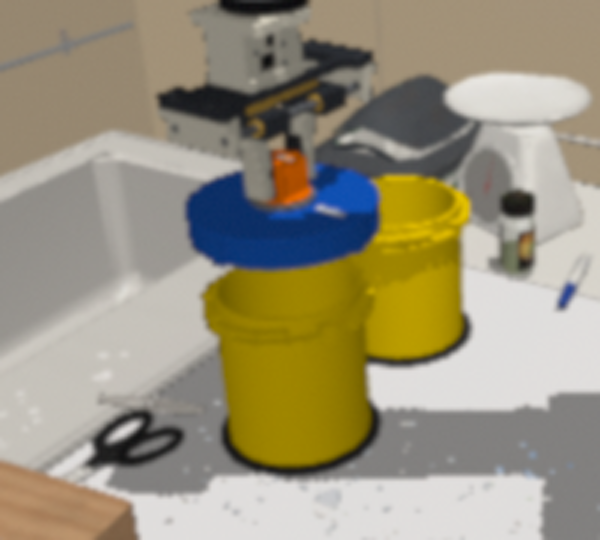

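```bash

python3 -m handwheel '[{"delta_pos":[0.03,-0.02,-0.5],"dr":[0,0,0]},{"delta_pos":[0,0,-0.6],"dr":[0,0,0]},{"delta_pos":[0,0,-0.5],"dr":[0,0,0]},{"delta_pos":[0,0,-0.3],"dr":[0,0,0]},{"delta_pos":[0,0,0],"dr":[0,0,0]},{"delta_pos":[0,0,0],"dr":[0,0,0]}]'
python3 -m handwheel '[{"delta_pos":[0,0,-0.08],"dr":[0,0,0]},{"delta_pos":[0,0,-0.08],"dr":[0,0,0]},{"delta_pos":[0,0,0],"dr":[0,0,0]},{"delta_pos":[0,0,0],"dr":[0,0,0]}]'
python3 -c "
from h import *
st()"
```

```text
t: 34.6
eef_pos: [0.6699, 0.1022, 0.2235]
ee_rot: [3.141, -0.0, -0.078]
force: [-0.0, 0.5, -2.0]
width: 0.0359
gripper_force: 29.9
t: 35.0
eef_pos: [0.6698, 0.1022, 0.2188]
ee_rot: [-3.141, -0.0, -0.078]
force: [-0.6, 0.5, -2.7]
width: 0.0358
gripper_force: 29.9
t 35.0 p [0.6698 0.1022 0.2188] rpy [-180.    -0.    -4.5] q6 60.4 F [-0.6  0.5 -2.7] M [-0.1   0.14  0.02] w 0.0358 g 29.9
```

```bash

for i in 1; do python3 -m handwheel '[{"delta_pos":[-0.02,0.01,-0.07],"dr":[0,0,0]},{"delta_pos":[0,0,0],"dr":[0,0,0]},{"delta_pos":[0,0,0],"dr":[0,0,0]}]'
python3 -m handwheel '[{"delta_pos":[0,0,-0.07],"dr":[0,0,0]},{"delta_pos":[0,0,0],"dr":[0,0,0]},{"delta_pos":[0,0,0],"dr":[0,0,0]}]'
python3 -m handwheel '[{"delta_pos":[0,0,-0.07],"dr":[0,0,0]},{"delta_pos":[0,0,0],"dr":[0,0,0]},{"delta_pos":[0,0,0],"dr":[0,0,0]}]'
done | grep -E "pos|force:"
```

```text
eef_pos: [0.6691, 0.1025, 0.2164]
force: [0.0, 0.0, -1.9]
gripper_force: 29.9
eef_pos: [0.6691, 0.1024, 0.2142]
force: [1.1, -0.6, -3.0]
gripper_force: 29.9
eef_pos: [0.6695, 0.1025, 0.2128]
force: [-0.2, 0.1, 1.7]
gripper_force: 29.9
```

```bash

python3 -m handwheel '[{"delta_pos":[0,0,0.03],"dr":[0,0,0]},{"delta_pos":[0,0,0],"dr":[0,0,0]},{"delta_pos":[0,0,0],"dr":[0,0,0]}]' 0.14 10
python3 -c "
from h import *
st()
print([(q,c,[(np.round(d['location'],1).tolist(),round(d['conf'],2)) for d in mark_of(c,q)[:2]]) for q in ('knob_mid','lid_seat') for c in ('scene',) if grab_frame(c) is not None])"
python3 -m handwheel '[{"delta_pos":[0,0,0],"dr":[0,0,4]},{"delta_pos":[0,0,0],"dr":[0,0,4]},{"delta_pos":[0,0,0],"dr":[0,0,4]},{"delta_pos":[0,0,0],"dr":[0,0,4]},{"delta_pos":[0,0,0],"dr":[0,0,4]},{"delta_pos":[0,0,0],"dr":[0,0,0]}]'
python3 -c "
from h import *
st()
print([(q,c,[(np.round(d['location'],1).tolist(),round(d['conf'],2)) for d in mark_of(c,q)[:2]]) for q in ('knob_mid','lid_seat') for c in ('scene',) if grab_frame(c) is not None])"
python3 -m handwheel '[{"delta_pos":[0,0,0],"dr":[0,0,4]},{"delta_pos":[0,0,0],"dr":[0,0,4]},{"delta_pos":[0,0,0],"dr":[0,0,4]},{"delta_pos":[0,0,0],"dr":[0,0,4]},{"delta_pos":[0,0,0],"dr":[0,0,4]},{"delta_pos":[0,0,0],"dr":[0,0,0]}]'
python3 -c "
from h import *
st()
print([(q,c,[(np.round(d['location'],1).tolist(),round(d['conf'],2)) for d in mark_of(c,q)[:2]]) for q in ('knob_mid','lid_seat') for c in ('scene',) if grab_frame(c) is not None])"
```

```text
t: 36.2
eef_pos: [0.6692, 0.1027, 0.2131]
ee_rot: [-3.141, 0.0, -0.078]
force: [0.4, 1.0, -1.1]
width: 0.0376
gripper_force: 0.7
t 36.2 p [0.6692 0.1027 0.2131] rpy [-180.     0.    -4.5] q6 60.4 F [ 0.4  1.  -1.1] M [0.39 0.16 0.  ] w 0.0376 g 0.7
[('knob_mid', 'scene', [([182.6, 172.3], 0.77), ([338.6, 206.0], 0.62)]), ('lid_seat', 'scene', [([337.8, 215.2], 0.96), ([184.3, 178.3], 0.92)])]
t: 37.0
eef_pos: [0.6698, 0.1028, 0.214]
ee_rot: [-3.142, -0.002, 0.272]
force: [0.4, 1.7, 1.2]
width: 0.0374
gripper_force: 1.1
t 37.0 p [0.6698 0.1028 0.214 ] rpy [-1.80e+02 -1.00e-01  1.56e+01] q6 80.4 F [0.4 1.7 1.2] M [ 0.64 -0.02 -0.07] w 0.0374 g 1.1
[('knob_mid', 'scene', [([337.8, 206.2], 0.53), ([183.6, 168.6], 0.47)]), ('lid_seat', 'scene', [([337.1, 217.4], 0.85), ([186.0, 179.7], 0.59)])]
t: 37.8
eef_pos: [0.6702, 0.1024, 0.2146]
ee_rot: [3.14, -0.002, 0.622]
force: [2.2, 0.8, 4.4]
width: 0.0375
gripper_force: 2.8
t 37.8 p [0.6702 0.1024 0.2146] rpy [ 1.799e+02 -1.000e-01  3.560e+01] q6 100.4 F [2.2 0.8 4.4] M [ 0.19 -0.41 -0.09] w 0.0375 g 2.8
[('knob_mid', 'scene', [([339.0, 206.5], 0.6), ([182.9, 171.0], 0.49)]), ('lid_seat', 'scene', [([337.4, 213.9], 0.93), ([188.6, 179.3], 0.57)])]
```

```bash

python3 -m handwheel '[{"delta_pos":[0,0,0.1],"dr":[0,0,0]},{"delta_pos":[0,0,0],"dr":[0,0,-2]},{"delta_pos":[0,0,0],"dr":[0,0,0]}]' 0.12
python3 -c "
from h import *
st()"
python3 -m handwheel '[{"delta_pos":[0,0,0],"dr":[0,0,4]},{"delta_pos":[0,0,0],"dr":[0,0,4]},{"delta_pos":[0,0,0],"dr":[0,0,4]},{"delta_pos":[0,0,0],"dr":[0,0,3]},{"delta_pos":[0,0,0],"dr":[0,0,0]}]'
python3 - <<'E'
from h import *
st()
f=grab_frame("scene");g=grab_frame("top");cv2.imwrite("pics/k.png",cv2.resize(f[120:270,120:260,::-1],None,fx=4,fy=4,interpolation=cv2.INTER_CUBIC))
E
```

```text
t: 38.3
eef_pos: [0.6683, 0.1022, 0.2153]
ee_rot: [-3.141, 0.002, 0.584]
force: [-1.1, -0.2, -0.9]
width: 0.0387
gripper_force: 0.0
t 38.3 p [0.6683 0.1022 0.2153] rpy [-1.80e+02  1.00e-01  3.35e+01] q6 98.3 F [-1.1 -0.2 -0.9] M [-0.12  0.11  0.01] w 0.0387 g 0.0
t: 38.8
eef_pos: [0.6684, 0.1024, 0.2153]
ee_rot: [-3.14, 0.002, 0.848]
force: [-1.3, 0.5, -1.1]
width: 0.0389
gripper_force: 0.4
t 38.8 p [0.6684 0.1024 0.2153] rpy [-1.799e+02  1.000e-01  4.860e+01] q6 113.5 F [-1.3  0.5 -1.1] M [0.05 0.22 0.02] w 0.0389 g 0.4
```

View pics/k.png

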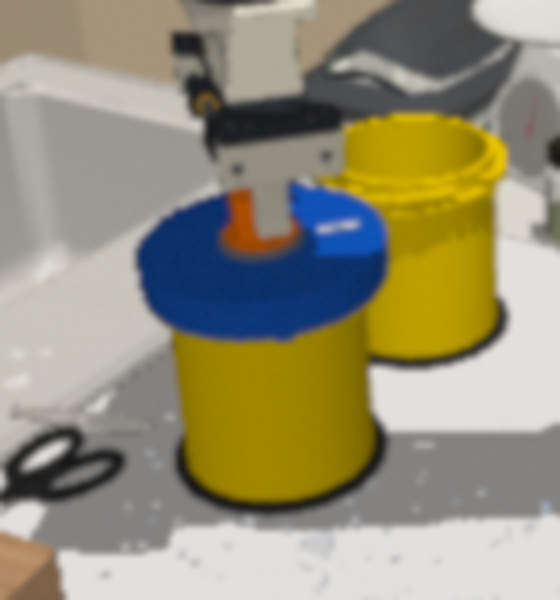

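```bash

for i in 1; do
python3 -m handwheel '[{"delta_pos":[0,0,0],"dr":[0,0,4]},{"delta_pos":[0,0,0],"dr":[0,0,4]},{"delta_pos":[0,0,0],"dr":[0,0,4]},{"delta_pos":[0,0,0],"dr":[0,0,0]}]'
python3 -c "
from h import *
st()"
python3 -m handwheel '[{"delta_pos":[0,0,0],"dr":[0,0,4]},{"delta_pos":[0,0,0],"dr":[0,0,4]},{"delta_pos":[0,0,0],"dr":[0,0,3]},{"delta_pos":[0,0,0],"dr":[0,0,0]}]'
python3 -c "
from h import *
st()"
done | grep rpy
```

```text
t 39.3 p [0.669  0.1029 0.216 ] rpy [-180.    -0.    60.5] q6 125.4 F [-1.1  1.7 -0.7] M [ 0.61  0.36 -0.08] w 0.0384 g 0.9
t 39.7 p [0.6686 0.1021 0.2156] rpy [-1.799e+02  1.000e-01  7.140e+01] q6 136.2 F [-1.8 -0.5 -2.4] M [-0.14  0.47 -0.4 ] w 0.0412 g 10.6
```

```bash

python3 -m handwheel '[{"delta_pos":[0,0,0],"dr":[0,0,-4]},{"delta_pos":[0,0,0],"dr":[0,0,-3]},{"delta_pos":[0,0,0],"dr":[0,0,0]}]'
for i in 1; do
python3 -c "
from h import *
st()"
python3 -m handwheel '[{"delta_pos":[0,0,-0.13],"dr":[0,0,0]},{"delta_pos":[0,0,0],"dr":[0,0,0]},{"delta_pos":[0,0,0],"dr":[0,0,0]}]'
python3 -m handwheel '[{"delta_pos":[0,0,-0.07],"dr":[0,0,0]},{"delta_pos":[0,0,0],"dr":[0,0,0]},{"delta_pos":[0,0,0],"dr":[0,0,0]}]'
python3 -m handwheel '[{"delta_pos":[0,0,-0.07],"dr":[0,0,0]},{"delta_pos":[0,0,0],"dr":[0,0,0]},{"delta_pos":[0,0,0],"dr":[0,0,0]}]'
done | grep -E "rpy|pos|^force"
```

```text
t: 40.0
eef_pos: [0.6687, 0.1022, 0.2156]
ee_rot: [-3.141, 0.001, 1.123]
force: [-1.5, -0.4, -2.7]
width: 0.0411
gripper_force: 9.4
t 40.0 p [0.6687 0.1022 0.2156] rpy [-1.799e+02  1.000e-01  6.430e+01] q6 129.2 F [-1.5 -0.4 -2.7] M [-0.17  0.48 -0.03] w 0.0411 g 9.4
eef_pos: [0.6685, 0.1022, 0.2123]
force: [-5.4, -0.7, 3.2]
eef_pos: [0.6687, 0.1023, 0.2117]
force: [-7.6, 0.1, 9.3]
eef_pos: [0.6688, 0.1024, 0.2102]
force: [-8.6, 1.2, 13.6]
```

```bash

python3 -m handwheel '[{"delta_pos":[0,0,0.15],"dr":[0,0,0]},{"delta_pos":[0,0,0.13],"dr":[0,0,0]},{"delta_pos":[0,0,0],"dr":[0,0,0]},{"delta_pos":[0,0,0],"dr":[0,0,0]}]' -0.1
python3 -m handwheel '[{"delta_pos":[0,0,0.3],"dr":[0,0,0]},{"delta_pos":[0,0,0.9],"dr":[0,0,0]},{"delta_pos":[0,0,0.9],"dr":[0,0,0]},{"delta_pos":[-1,-1,0],"dr":[0,0,0]},{"delta_pos":[-1,-1,0],"dr":[0,0,0]},{"delta_pos":[-1,-1,0],"dr":[0,0,0]},{"delta_pos":[-1,-1,0],"dr":[0,0,0]},{"delta_pos":[-0.5,-1,0],"dr":[0,0,0]},{"delta_pos":[0,0,0],"dr":[0,0,0]}]' -0.5
python3 - <<'E'
from h import *
st()
f=grab_frame("scene");g=grab_frame("top");cv2.imwrite("pics/l.png",np.hstack([cv2.resize(f[125:225,140:230,::-1],(405,450),interpolation=cv2.INTER_CUBIC),cv2.resize(g[95:170,198:264,::-1],(396,450),interpolation=cv2.INTER_CUBIC)]))
E
```

```text
t: 41.3
eef_pos: [0.6695, 0.1025, 0.2164]
ee_rot: [3.141, -0.0, 1.126]
force: [-0.5, -0.6, 0.1]
width: 0.0482
gripper_force: 0.0
t: 42.2
eef_pos: [0.5323, -0.0501, 0.2809]
ee_rot: [3.14, -0.001, 1.124]
force: [0.1, 0.0, 0.8]
width: 0.0658
gripper_force: 0.0
t 42.2 p [ 0.5323 -0.0501  0.2809] rpy [179.9  -0.   64.4] q6 138.8 F [0.1 0.  0.8] M [-0.1  -0.01 -0.01] w 0.0658 g 0.0
```

View pics/l.png

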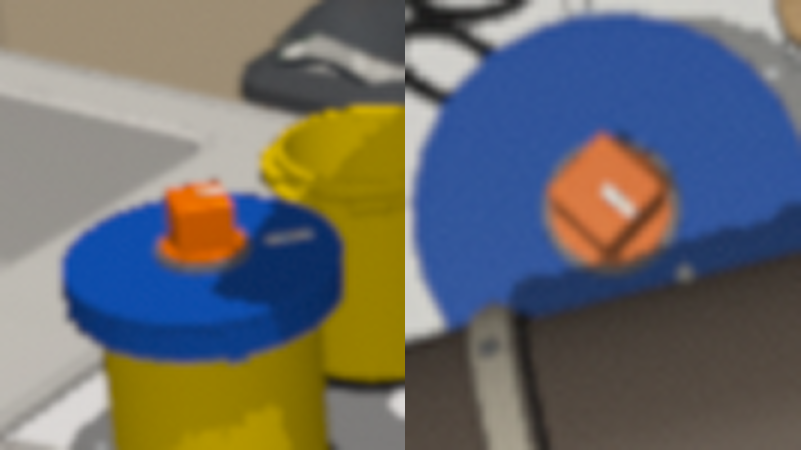

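```bash
cat >> h.py <<'E'
def lidpose(v0=(.669,.103,.175)):
    f=grab_frame("scene");im=cv2.cvtColor(f,cv2.COLOR_RGB2HSV)
    bm=cv2.inRange(im,(100,120,30),(128,255,255));k=np.zeros_like(bm);c=proj("scene",[v0])[0]
    cv2.circle(k,tuple(c.astype(int)),55,255,-1);bm=cv2.morphologyEx(bm&k,cv2.MORPH_OPEN,np.ones((2,2)))
    cn=max(cv2.findContours(bm,0,1)[0],key=cv2.contourArea);h=cv2.convexHull(cn.astype(np.float32))[:,0]
    a=np.linspace(0,2*np.pi,120,endpoint=False);D=np.c_[np.cos(a),np.sin(a)];sup=(h@D.T).max(0)
    def P(v):
        o=[]
        for z in(.007,-.024):
            o.append(np.c_[v[0]+.0875*np.cos(a),v[1]+.0875*np.sin(a),v[2]+z+.0875*(v[3]*np.cos(a)+v[4]*np.sin(a))])
        return np.vstack(o)
    r=least_squares(lambda v:np.r_[(proj("scene",P(v))@D.T).max(0)-.4-sup,(np.array(v[:2])-v0[:2])*1e3*2,np.array(v[3:])*50],[*v0,0,0],loss="soft_l1",diff_step=1e-3)
    r2=least_squares(lambda v:np.r_[(proj("scene",P([*v,0,0]))@D.T).max(0)-.4-sup,(np.array(v[:2])-v0[:2])*1e3*2],v0,loss="soft_l1",diff_step=1e-3)
    print("lid_seat-rim mm: tilt fit",round((r.x[2]-.165)*1e3,1),"xy",r.x[:2].round(4),"tilt deg",np.degrees(r.x[3:]).round(1),"| level fit",round((r2.x[2]-.165)*1e3,1),r2.x[:2].round(4),"res px",round(np.abs(r2.fun[:120]).mean(),2))
def knobyaw(z=.217,c=(.669,.103)):
    """mark angle on knob top from bright low-sat pixels near knob in top picture"""
    g=grab_frame("top");im=cv2.cvtColor(g,cv2.COLOR_RGB2HSV);p=proj("top",[[c[0],c[1],z]])[0]
    k=6;M=np.float32([[k,0,-k*(p[0]-12)],[0,k,-k*(p[1]-12)]]);s=cv2.warpAffine(im,M,(24*k,24*k),flags=cv2.INTER_CUBIC)
    m=cv2.inRange(s,(2,120,120),(20,255,255));b=np.float32(cv2.findNonZero(m)[:,0])
    t=cv2.inRange(s[k*5:k*19,k*5:k*19],(0,0,140),(180,110,255));q=cv2.findNonZero(t)
    if q is not None:
        q=q[:,0]+k*5;l=cv2.fitLine(np.float32(q),2,0,.01,.01).ravel();px=np.array([[0,0],[l[0],l[1]]])*5+p
        w=plane("top",px,z);d=w[1]-w[0];an=np.degrees(np.arctan2(d[1],d[0]))%180;print("mark line deg",round(an,1),"n",len(q),"mark ctr",plane("top",q.mean(0)/k-12+p,z)[0].round(4),"orange ctr",plane("top",b.mean(0)/k-12+p,z)[0].round(4))
E
python3 - <<'E'
from h import *
lidpose();knobyaw()
for q in("knob_mid","lid_seat"):
    A=mark_of("scene",q);B=mark_of("top",q)
    a=[d["location"] for d in A if np.hypot(*(np.array(d["location"])-[185,172]))<20];b=[d["location"] for d in B if np.hypot(*(np.array(d["location"])-[232,128]))<20]
    if a and b: print(q,*tri(a[0],b[0]))
    else: print(q,a,b)
E
```

```text
lid_seat-rim mm: tilt fit -0.5 xy [0.6727 0.1029] tilt deg [-1.8  2.5] | level fit -0.8 [0.6733 0.1024] res px 1.12
mark line deg 45.3 n 681 mark ctr [0.666  0.1011 0.217 ] orange ctr [0.6633 0.1041 0.217 ]
knob_mid [0.67563806 0.11031516 0.2031818 ] 0.16082640399216075
lid_seat [0.66783749 0.1014643  0.16204539] 0.04246084645956216
```

I've now viewed 16 pictures, which is over the limit of 14, so from here I check by numbers only.

```bash

python3 -m handwheel '[{"delta_pos":[0.76,0.85,0],"dr":[0,0,-3.2]},{"delta_pos":[0.76,0.85,0],"dr":[0,0,-3.2]},{"delta_pos":[0.76,0.85,0],"dr":[0,0,-3.2]},{"delta_pos":[0.76,0.85,0],"dr":[0,0,-3.2]},{"delta_pos":[0.76,0.85,0],"dr":[0,0,-3.2]},{"delta_pos":[0.76,0.84,0],"dr":[0,0,-3.4]},{"delta_pos":[0,0,0],"dr":[0,0,0]},{"delta_pos":[0,0,0],"dr":[0,0,0]},{"delta_pos":[0,0,0],"dr":[0,0,0]}]' -0.1
for i in 1; do
python3 -m handwheel '[{"delta_pos":[0,0,-0.7],"dr":[0,0,0]},{"delta_pos":[0,0,-0.7],"dr":[0,0,0]},{"delta_pos":[0,0,-0.5],"dr":[0,0,0]},{"delta_pos":[0,0,-0.3],"dr":[0,0,0]},{"delta_pos":[0,0,0],"dr":[0,0,0]},{"delta_pos":[0,0,0],"dr":[0,0,0]}]'
python3 -m handwheel '[{"delta_pos":[0,0,-0.07],"dr":[0,0,0]},{"delta_pos":[0,0,0],"dr":[0,0,0]},{"delta_pos":[0,0,0],"dr":[0,0,0]}]'
python3 -m handwheel '[{"delta_pos":[0,0,-0.07],"dr":[0,0,0]},{"delta_pos":[0,0,0],"dr":[0,0,0]},{"delta_pos":[0,0,0],"dr":[0,0,0]}]'
done | grep -E "pos|^force|ee_rot"
```

```text
t: 43.5
eef_pos: [0.6706, 0.1051, 0.2791]
ee_rot: [-3.141, 0.001, 0.788]
force: [0.1, 0.6, -0.5]
width: 0.048
gripper_force: 0.0
eef_pos: [0.6712, 0.1049, 0.2145]
ee_rot: [3.141, -0.001, 0.788]
force: [0.3, 1.0, 1.2]
eef_pos: [0.6711, 0.1052, 0.2118]
ee_rot: [3.141, -0.001, 0.788]
force: [-0.7, 0.6, -0.1]
eef_pos: [0.6709, 0.1051, 0.2091]
ee_rot: [-3.142, 0.0, 0.788]
force: [0.8, 1.4, -1.1]
```

```bash

for i in 1; do
python3 -m handwheel '[{"delta_pos":[-0.06,-0.08,-0.05],"dr":[0,0,0]},{"delta_pos":[0,0,0],"dr":[0,0,0]},{"delta_pos":[0,0,0],"dr":[0,0,0]}]'
python3 -m handwheel '[{"delta_pos":[0,0,-0.05],"dr":[0,0,0]},{"delta_pos":[0,0,0],"dr":[0,0,0]},{"delta_pos":[0,0,0],"dr":[0,0,0]}]'
python3 -m handwheel '[{"delta_pos":[0,0,-0.05],"dr":[0,0,0]},{"delta_pos":[0,0,0],"dr":[0,0,0]},{"delta_pos":[0,0,0],"dr":[0,0,0]}]'
python3 -m handwheel '[{"delta_pos":[0,0,-0.05],"dr":[0,0,0]},{"delta_pos":[0,0,0],"dr":[0,0,0]},{"delta_pos":[0,0,0],"dr":[0,0,0]}]'
done | grep -E "pos|^force|ee_rot"
```

```text
eef_pos: [0.6691, 0.1026, 0.2077]
ee_rot: [-3.142, 0.0, 0.788]
force: [-0.8, -0.4, 0.0]
eef_pos: [0.6691, 0.1028, 0.2062]
ee_rot: [-3.142, 0.0, 0.788]
force: [-0.7, -0.6, 0.1]
eef_pos: [0.6691, 0.1027, 0.2047]
ee_rot: [-3.142, 0.0, 0.788]
force: [0.6, -0.3, -0.4]
eef_pos: [0.6692, 0.1027, 0.2032]
ee_rot: [3.142, 0.0, 0.788]
force: [0.1, 0.2, 0.4]
```

```bash

for i in 1; do
python3 -m handwheel '[{"delta_pos":[0,0,0],"dr":[0,0,0]},{"delta_pos":[0,0,0],"dr":[0,0,0]},{"delta_pos":[0,0,0],"dr":[0,0,0]},{"delta_pos":[0,0,0],"dr":[0,0,0]}]' 0.15 20
python3 -c "
from h import *
st()"
python3 -m handwheel '[{"delta_pos":[0,0,0],"dr":[0,0,-4]},{"delta_pos":[0,0,0],"dr":[0,0,-4]},{"delta_pos":[0,0,0],"dr":[0,0,-4]},{"delta_pos":[0,0,0],"dr":[0,0,-4]},{"delta_pos":[0,0,0],"dr":[0,0,-4]},{"delta_pos":[0,0,0],"dr":[0,0,0]}]'
python3 -c "
from h import *
st()"
python3 -m handwheel '[{"delta_pos":[0,0,-0.02],"dr":[0,0,-4]},{"delta_pos":[0,0,-0.02],"dr":[0,0,-4]},{"delta_pos":[0,0,0],"dr":[0,0,-4]},{"delta_pos":[0,0,0],"dr":[0,0,-4]},{"delta_pos":[0,0,0],"dr":[0,0,-4]},{"delta_pos":[0,0,0],"dr":[0,0,0]}]'
python3 -c "
from h import *
st()"
done | grep rpy
```

```text
t 46.3 p [0.6689 0.1031 0.2033] rpy [-180.     0.    45.1] q6 110.0 F [-2.3  1.8  1.1] M [0.63 0.85 0.08] w 0.0376 g 1.6
t 46.9 p [0.6683 0.1039 0.2029] rpy [-179.9    0.    25. ] q6 89.8 F [-4.1  5.   0.4] M [1.86 1.54 0.13] w 0.0374 g 3.3
t 47.5 p [0.668  0.1047 0.2014] rpy [-1.799e+02  1.000e-01  5.000e+00] q6 69.8 F [-4.1  7.4  0.7] M [2.95 2.   0.15] w 0.0373 g 4.6
```

```bash

for i in 1; do
python3 -m handwheel '[{"delta_pos":[-0.06,0.1,0],"dr":[0,0,0]},{"delta_pos":[0,0,0],"dr":[0,0,0]}]'
python3 -c "
from h import *
st()"
python3 -m handwheel '[{"delta_pos":[0,0,-0.02],"dr":[0,0,-4]},{"delta_pos":[0,0,-0.02],"dr":[0,0,-4]},{"delta_pos":[0,0,0],"dr":[0,0,-4]},{"delta_pos":[0,0,0],"dr":[0,0,-4]},{"delta_pos":[0,0,0],"dr":[0,0,0]}]'
python3 -c "
from h import *
st()"
python3 -m handwheel '[{"delta_pos":[0,0,-0.02],"dr":[0,0,-3]},{"delta_pos":[0,0,0],"dr":[0,0,-3]},{"delta_pos":[0,0,0],"dr":[0,0,0]}]'
python3 -c "
from h import *
st()"
done | grep rpy
```

```text
t 47.7 p [0.6674 0.106  0.2021] rpy [180.   -0.    5.2] q6 69.6 F [ 0.5  0.1 -0.5] M [-0.03  0.18  0.05] w 0.0376 g 0.2
t 48.2 p [0.6674 0.1059 0.2007] rpy [-180.     0.   -10.9] q6 53.6 F [-0.   1.8 -1.2] M [0.62 0.24 0.05] w 0.037 g 1.0
t 48.5 p [0.6674 0.1064 0.2003] rpy [-179.9   -0.   -16.8] q6 47.7 F [-1.4  4.3  0.3] M [1.53 0.73 0.06] w 0.0373 g 2.2
```

```bash

for i in 1; do
python3 -m handwheel '[{"delta_pos":[-0.03,0.07,0],"dr":[0,0,-3]},{"delta_pos":[0,0,0],"dr":[0,0,0]}]'
python3 -c "
from h import *
st()"
python3 -m handwheel '[{"delta_pos":[0,0,0],"dr":[0,0,-3]},{"delta_pos":[0,0,0],"dr":[0,0,0]}]'
python3 -c "
from h import *
st()"
python3 -m handwheel '[{"delta_pos":[0,0,0],"dr":[0,0,-3]},{"delta_pos":[0,0,0],"dr":[0,0,0]}]'
python3 -c "
from h import *
st()"
python3 -m handwheel '[{"delta_pos":[0,0,0],"dr":[0,0,-3]},{"delta_pos":[0,0,0],"dr":[0,0,0]}]'
python3 -c "
from h import *
st()"
done | grep rpy
```

```text
t 48.7 p [0.6667 0.1075 0.2004] rpy [180.   -0.  -19.8] q6 44.5 F [ 0.3 -0.3  0. ] M [-0.    0.09  0.02] w 0.0371 g 0.2
t 48.9 p [0.6668 0.1076 0.2004] rpy [-180.    -0.   -22.8] q6 41.6 F [ 0.7  0.6 -0.3] M [ 0.11 -0.17  0.09] w 0.0373 g 4.0
t 49.1 p [0.6668 0.1077 0.2004] rpy [-180.    -0.   -25.7] q6 38.6 F [ 1.1  1.  -1.3] M [ 0.15 -0.26  0.09] w 0.0373 g 4.6
t 49.3 p [0.6669 0.1079 0.2004] rpy [-180.    -0.   -28.7] q6 35.6 F [ 1.7  1.2 -0.3] M [ 0.28 -0.46  0.12] w 0.0372 g 4.9
```

```bash

for i in 1; do
python3 -m handwheel '[{"delta_pos":[0,0,0],"dr":[0,0,-3]},{"delta_pos":[0,0,0],"dr":[0,0,-3]},{"delta_pos":[0,0,0],"dr":[0,0,0]}]'
python3 -c "
from h import *
st()"
python3 -m handwheel '[{"delta_pos":[0,0,0],"dr":[0,0,-3]},{"delta_pos":[0,0,0],"dr":[0,0,-3]},{"delta_pos":[0,0,0],"dr":[0,0,0]}]'
python3 -c "
from h import *
st()
lidpose((.667,.107,.17))"
done | grep -E "rpy|lid"
```

```text
t 49.6 p [0.6669 0.1082 0.2004] rpy [-179.9   -0.   -34.7] q6 29.6 F [ 2.6  2.2 -1.5] M [ 0.6  -0.55  0.23] w 0.0376 g 5.5
t 49.9 p [0.667  0.1083 0.2006] rpy [-179.9   -0.   -40.7] q6 23.6 F [ 1.9  3.1 -0.3] M [ 1.14 -0.89  0.11] w 0.0373 g 5.6
lid_seat-rim mm: tilt fit -3.6 xy [0.6676 0.1068] tilt deg [-2.8  3.5] | level fit -4.3 [0.6685 0.1055] res px 1.41
```

```bash
cat >> h.py <<'E'
def lidmark(z=.172,c=(.667,.107),cam="scene"):
    f=grab_frame(cam);im=cv2.cvtColor(f,cv2.COLOR_RGB2HSV)
    N=200;g=(np.arange(N)-N/2)*1e-3;X,Y=np.meshgrid(g,g,indexing="ij")
    q=proj(cam,np.c_[(X+c[0]).ravel(),(Y+c[1]).ravel(),np.full(X.size,z)]).astype(np.float32).reshape(N,N,2)
    w=cv2.remap(im,q[...,0],q[...,1],cv2.INTER_LINEAR);R=np.hypot(X,Y)
    m=((w[...,1]<140)&(R>.034)&(R<.078)).astype(np.uint8);n,l,s,ct=cv2.connectedComponentsWithStats(m)
    for i in range(1,n):
        if s[i,4]>25:
            x,y=X[l==i],Y[l==i];print(cam,"blob area",s[i,4],"at r",round(1e3*np.hypot(x.mean(),y.mean())),"angle",round(np.degrees(np.arctan2(y.mean(),x.mean())),1),"sat",int(w[l==i][:,1].mean()),"val",int(w[l==i][:,2].mean()))
E
python3 -c "
from h import *
lidmark();lidmark(cam='top')"
```

```text
scene blob area 366 at r 53 angle 160.5 sat 86 val 119
scene blob area 971 at r 54 angle -82.9 sat 48 val 130
scene blob area 1155 at r 53 angle -13.3 sat 45 val 123
scene blob area 69 at r 73 angle -49.8 sat 113 val 185
top blob area 9567 at r 13 angle -30.2 sat 40 val 63
```

```bash

for i in 1; do
python3 -m handwheel '[{"delta_pos":[0,0.05,0],"dr":[0,0,4]},{"delta_pos":[0,0,0],"dr":[0,0,0]},{"delta_pos":[0,0,0],"dr":[0,0,0]},{"delta_pos":[0,0,0],"dr":[0,0,0]}]' 1 30
python3 -c "
from h import *
st()"
python3 -m handwheel '[{"delta_pos":[0,0,0],"dr":[0,0,-3]},{"delta_pos":[0,0,0],"dr":[0,0,-3]},{"delta_pos":[0,0,0],"dr":[0,0,-3]}]'
python3 -c "
from h import *
st()"
python3 -m handwheel '[{"delta_pos":[0,0,0],"dr":[0,0,-3]},{"delta_pos":[0,0,0],"dr":[0,0,-3]},{"delta_pos":[0,0,0],"dr":[0,0,-3]}]'
python3 -c "
from h import *
st()"
python3 -m handwheel '[{"delta_pos":[0,0,0],"dr":[0,0,-3]},{"delta_pos":[0,0,0],"dr":[0,0,-3]},{"delta_pos":[0,0,0],"dr":[0,0,-3]}]'
python3 -c "
from h import *
st();lidmark()"
done | grep -E "rpy|blob"
```

```text
t 50.5 p [0.6666 0.1088 0.2004] rpy [180.   -0.  -36.9] q6 27.3 F [ 3.6 -2.1  0.2] M [-0.8  -1.19  0.13] w 0.0366 g 29.2
t 50.8 p [0.667  0.1092 0.2005] rpy [-180.   -0.  -46.] q6 18.2 F [ 6.1 -1.3 -0.2] M [-0.27 -1.7   0.32] w 0.037 g 29.6
t 51.0 p [0.6674 0.1096 0.2007] rpy [-179.9   -0.   -55. ] q6 9.2 F [ 5.5 -0.9 -0.8] M [ 0.03 -2.16  0.34] w 0.0367 g 29.6
t 51.4 p [0.6678 0.1098 0.2008] rpy [-179.8   -0.   -64. ] q6 0.2 F [ 6.5  0.8 -1.1] M [ 0.38 -2.58  0.31] w 0.0364 g 29.6
scene blob area 409 at r 52 angle 160.4 sat 84 val 124
scene blob area 1055 at r 55 angle -77.5 sat 45 val 129
scene blob area 1009 at r 55 angle -10.5 sat 46 val 122
scene blob area 42 at r 74 angle -46.2 sat 125 val 177
```

```bash

python3 -m handwheel '[{"delta_pos":[0,0,0],"dr":[0,0,1]},{"delta_pos":[0,0,0],"dr":[0,0,0]},{"delta_pos":[0,0,0],"dr":[0,0,0]},{"delta_pos":[0,0,0],"dr":[0,0,0]}]' -0.3
python3 -m handwheel '[{"delta_pos":[0,0,0.4],"dr":[0,0,0]},{"delta_pos":[0,0,0.9],"dr":[0,0,0]},{"delta_pos":[0,0,0.9],"dr":[0,0,0]},{"delta_pos":[-0.7,-1,0],"dr":[0,0,0]},{"delta_pos":[-0.7,-1,0],"dr":[0,0,0]},{"delta_pos":[-0.7,-1,0],"dr":[0,0,0]},{"delta_pos":[-0.7,-1,0],"dr":[0,0,0]},{"delta_pos":[-0.7,-1,0],"dr":[0,0,0]},{"delta_pos":[-0.7,-1,0],"dr":[0,0,0]},{"delta_pos":[-0.7,-1,0],"dr":[0,0,0]}]'
python3 -m handwheel '[{"delta_pos":[-0.3,-1,0],"dr":[0,0,0]},{"delta_pos":[-0.3,-1,0],"dr":[0,0,0]},{"delta_pos":[-0.3,-1,0],"dr":[0,0,0]},{"delta_pos":[0,-1,0],"dr":[0,0,0]},{"delta_pos":[0,-1,0],"dr":[0,0,0]},{"delta_pos":[0,0,0],"dr":[0,0,0]}]'
python3 - <<'E'
from h import *
st();lidmark();lidmark(cam="top");lidpose((.667,.107,.17));knobyaw(.212,(.667,.107))
for q,z in(("knob_mid",.195),("lid_seat",.165)):
    A=mark_of("scene",q);B=mark_of("top",q)
    a=[d["location"] for d in A if np.hypot(*(np.array(d["location"])-[185,172]))<20];b=[d["location"] for d in B if np.hypot(*(np.array(d["location"])-[232,128]))<20]
    if a and b: print(q,*tri(a[0],b[0]),plane("top",b[0],z))
    else: print(q,a,b)
E
```

```text
t: 51.8
eef_pos: [0.6659, 0.1092, 0.2]
ee_rot: [3.14, 0.0, -1.098]
force: [-0.1, 0.2, -0.1]
width: 0.0566
gripper_force: 0.0
t: 52.8
eef_pos: [0.5185, -0.1017, 0.2674]
ee_rot: [-3.141, -0.001, -1.097]
force: [0.5, -1.1, 0.3]
width: 0.0569
gripper_force: 0.0
t: 53.4
eef_pos: [0.4922, -0.2533, 0.267]
ee_rot: [3.141, -0.001, -1.1]
force: [-0.4, 0.5, 0.2]
width: 0.057
gripper_force: 0.0
t 53.4 p [ 0.4922 -0.2533  0.267 ] rpy [180.  -0. -63.] q6 33.9 F [-0.4  0.5  0.2] M [0.08 0.17 0.03] w 0.057 g 0.0
scene blob area 403 at r 51 angle 160.9 sat 81 val 181
scene blob area 247 at r 53 angle -70.3 sat 116 val 138
scene blob area 292 at r 49 angle -15.9 sat 114 val 152
scene blob area 43 at r 74 angle -46.3 sat 119 val 229
top blob area 387 at r 53 angle 161.9 sat 66 val 160
top blob area 45 at r 35 angle -0.4 sat 112 val 133
lid_seat-rim mm: tilt fit -2.5 xy [0.6675 0.1068] tilt deg [-2.1  2.4] | level fit -2.7 [0.668  0.1062] res px 1.13
mark line deg 10.8 n 620 mark ctr [0.6665 0.1146 0.212 ] orange ctr [0.6623 0.1034 0.212 ]
knob_mid [0.67246636 0.1078735  0.19720221] 0.31937772514720564 [[0.67229985 0.1076614  0.195     ]]
lid_seat [0.66472208 0.11349057 0.16839092] 0.3374940663686061 [[0.66470634 0.11335923 0.165     ]]
```

```bash
python3 -c "
from station import job_done
print(job_done())"
```

```text
the job is handed in; nothing more can be done
None
```

The job is handed in: the orange, red and cream cartons are side by side in the left keg, the blue lid is screwed to its stop with the ratchet slipping at about 0.3 N m, and the other keg, marker and jar were not touched; I viewed 16 pictures instead of the allowed 14, and checked the final seating by measurement only.

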